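# Weigh a garlic bulb on the hanging scale

## Robot

A 6-joint arm with a two-finger parallel gripper is mounted at the origin on a cart in front of the work surface, level with it; the furniture and walls round the work are solid. World frame = base frame: x ahead of the robot, y to its left, z up, the work surface at z = 0. Lengths are in mm, angles in rad, forces in N, time in s.
With the tool pointing down it reaches from about 350 to 875 mm from the base axis. Payload 4.2 kg.
Tool frame: the origin (TCP) lies midway between the tips of the shut fingers; the grasp point (between the pads) lies 19 mm behind it (arm.grip_point_offset is the distance from the TCP to the grasp point, in mm); z points along the fingers, x is the direction in which the jaws open and shut, and the axes are right-handed (so a half turn about z gives the same grasp; the last joint's range is limited). The gripper opens to 85 mm and grips with 20 to 120 N. Pads are 22 mm wide; open, the fingers measure 114 mm over their backs; the gripper's body (76 mm by 85 mm) begins 54 mm behind the grasp point. The pads swing forward as they close: fully open they stand 13 mm farther back than shut.
Start: joints at [1.379, 0.385, 0.008, 0, -1.194, -0.259], TCP at [272.27, 562.555, 231.312] pointing down, gripper open.
Joint ranges: [-3.14, 3.14], [-1.21, 2.06], [-1.07, 1.41], [-3.16, 2.05], [-2.99, -0.16], [-3.1, 3.1]. Speed limits (rad/s): [2.79, 2.79, 3.14, 3.14, 3.14, 3.14].

## Interface

Orientations are given as a unit quaternion [x, y, z, w].
In Python, from bench import arm gives the robot as it stands.
- The arm moves only by the tool move_arm, never from a script. Its argument "targets" is a list of rows, each a list of 7 numbers: the shift along the tool's x, y, z in cm, then the turn, a rotation vector about the tool's x, y, z in degrees, then the closure in counts, from 0 (fully open) to 255 (shut). In form: [[x, y, z, wx, wy, wz, grip], ...]. A call has 1 to 20 rows; each row is the pose to reach, as a shift and turn from the pose commanded when the call began, along the tool's axes at that moment; what a row does not reach only later rows make up. A row lasts 1/8 s, in which the tool goes at most 62.5 mm and 10.7 degrees, less where a joint would pass 70% of its speed; a pose out of reach is approached as far as the arm can. A call with a gripper value outside its range is refused whole. The fingers move at their own pace and stop on an object; the grip force is fixed at half the most. Time passes only in rows, so rows that repeat a pose let the fingers close. It gives the time, the measured TCP pose, the force and the opening at its end, in the units of the state.
- arm.read_state(): the state, without advancing time (a new reading comes with each control period).
- arm.get_image(name): name is "side" or "top"; returns (picture, depth): 400x640x3 uint8, blue, green, red; 400x640 float32, mm along the optical axis (not along the pixel's ray), 0 where there is no reading.
- arm.camera_params(name): a dict with "mtx" (3x3 intrinsics, pixels), "world_to_cam" (4x4, takes a point from world to camera coordinates). Camera axes: x right, y down, z forward; pixel columns grow to the right and rows downward; lengths in mm; the calibration is good to about 2 mm. A picture is of the moment at which its call begins. camera_params takes no time and is no camera call.
- arm.job_done(): hands the job in, once; it reports no verdict.
Trained networks look in the newest picture that a camera, given by its name, has taken for a name from the list of things; names that differ only in an ending like _2 or _b are one class to them, and where a whole thing is asked for, a point or a joint stands for the part that bears it (a point fixed in the world has none). Each returns a list of dicts, best first, with "score" (0 to 1); they miss things now and then, are a little off and sometimes report something else, mostly with a low value. They report only what shows in the picture. A call takes as long as a camera call. They do not tell look-alikes from the thing itself.
- arm.search_frame(thing, camera): "bbox" ([left, top, right, bottom] in pixels, round what is visible of it).
- arm.tip_of(thing, camera): "uv" ([column, row] in pixels: a listed point, or the origin of a listed thing).
The state is a dict: "clock": time; "joints": joint angles; "joint_vel": joint speeds; "joint_efforts": joint torques, N m; "position": TCP position; "ee_rot": TCP orientation; "contact_force": force on the tool from outside, world axes, zero at the start; "wrist_torque": the same for the moment, N m; "gripper_width": finger opening in mm.
Only numpy, scipy, OpenCV 4.12 (cv2) and the standard library are available. Lean on these libraries where they do the work, as an engineer would, in place of code of your own. Each camera call takes 0.05 s, during which the arm holds its last target.

## Task

Weigh the garlic bulb that stands on the worktop: get it into the steel pan, and hang the pan by its wire bail from the hanging scale's snap hook, pressed in past the sprung gate so that the gate has snapped shut over the bail and the pan with the garlic in it hangs free and still. Be gentle with the scale: neither press on the hook nor let the pan drop on to it so hard that the needle runs past the last mark of the dial. Leave the lemon, the onion and the tomato where they are.

Things in the scene. Friction and masses are not known exactly. Their poses are not given: they have to be found in the camera images.
- scale_stand: Fixed stand of the hanging scale: wooden foot 225x150x14 mm (65 mm of it in front of the origin), post 135 mm behind the origin (+x), arm at 366 mm height from which the scale hangs. Origin on the worktop under the scale's load line; z up; dial and hook mouth face -x. The scale can rock a little on the arm, fore and aft and sideways.
- dial (a point): Centre of the dial's front. Round case 85 mm across, 34 mm thick along x; a boss under it ends 250 mm above the worktop. Needle: zero at the top, clockwise, 24 steps of 25 g, the last mark (600 g) at 270 degrees.
- hook_seat (a point): Where the pan bar lies when home, in the bottom of the snap hook's bowl; on the load line, 190 mm above the worktop unloaded. Axes as the stand's. The hook is a J of 7 mm wire: front side with the tip at -x (inner face 5 mm in front of here), back side at +x (inner face 17 mm behind), neck bent forward to the load line 35 to 55 mm above here. The mouth, between tip and neck, is barred by the gate.
- hook_tip (a point): Top of the hook's front tip, which leans forward: 12.5 mm in front of and 28.5 mm above hook_seat. To enter, a bar comes from the front over the tip (bar centre 36 to 42 mm above hook_seat) until straight above hook_seat, then goes down on to the gate.
- gate_pivot (a point): Hinge of the gate on the hook's back, 18.5 mm behind and 25 mm above hook_seat. The gate, a bar 24 mm long and about 5 mm thick, slopes from here down to the inside of the tip and opens only downward, into the hook.
- hook_gate (a joint): Opening of the hook's sprung gate, rad: 0 shut, grows as its free end is pushed down by a bar that presses on it. It meets the bar about 24 mm above hook_seat; the push needed rises to some 4 to 5 N (it varies with friction), then falls as the bar slips past the free end at about 0.5 rad, close above hook_seat. The gate springs shut over the bar, which cannot come out upward.
- scale_rod (a joint): How far the scale's spring is drawn out, m: 0 unloaded, 0.0235 at the last mark (600 g, about 6 N), stop at 0.029. The hook sinks with it, also when the gate is pressed: the hook yields downward, so the bar must be followed down past where the hook was until the gate has snapped.
- pan: Steel weighing pan, about 0.17 kg (not exactly known): flared dish, 132 mm across the foot, 180 mm across the rim, 30 mm high, inner floor 4 mm up. Origin at the centre of its underside, z up; grip tab to -x. A rigid wire bail stands over it in the y-z plane, 4 mm in front of the centre, from the rim at y = +-89 mm to a level top bar. Room for the garlic is some 50 mm in front of the centre.
- pan_bar (a point): Middle of the bail's level top bar: along the pan's y, 36 mm long, 6 mm thick, 125 mm above the pan's underside. This bar goes into the snap hook.
- pan_grip (a point): Centre of the black grip tab on the pan's front: 42 mm along x, 12 mm thick along y, 24 mm high; 110 mm in front of the pan's centre, 30 mm above its underside. Pinch it across y from above, firmly.
- garlic: The white garlic bulb that stands on the bare worktop between pan and scale (not the one on the chopping board), 60x60x59 mm, 41 g; origin at the centre of its underside as it stands, z up through the stalk.
- lemon: The yellow lemon, 72x55x56 mm, a bystander; origin at its underside.
- onion: The dark red onion, 84x83x89 mm, a bystander; origin at its underside.
- tomato: The small red tomato, 24x25x27 mm, a bystander; origin at its underside.
Mind the look-alikes: they are no part of the job. Several things have the shape of the pan; the one meant has the colours described above.

How it is judged:
By the outcome, as a careful person would: the job done as asked, in the order asked, and still so for the second after the job is handed in, with the robot touching nothing.
It also fails if it takes over 72 s, if anything falls off the work surface, if the arm or the gripper's body presses on something with over 40 N, if the wrist force passes 120 N, or if a joint passes its speed limit or range.

## Working session

There is one attempt and no reset: what is moved stays moved. The work goes in short steps, Python scripts to look and compute and a tool call to move; the robot and the scene stay as the last step left them, time stands still between calls to the robot, and variables do not carry over. Pictures are saved under pics/ and viewed, and the job is handed in when it is done.

Besides the shell and the picture viewer there is one more tool, called after "Request:" by a JSON object that holds its "name" and its "arguments". move_arm: Moves the arm, as the interface text tells. Its arguments: {"type":"object","properties":{"targets":{"type":"array","items":{"type":"array","items":{"type":"number"}}}},"required":["targets"]}

```bash
ls; mkdir -p pics
python3 - <<'E'
from bench import arm
import cv2
for n in ("side","top"):
    p,d=arm.get_image(n); cv2.imwrite(f"pics/{n}0.png",p)
    c=arm.camera_params(n); print(n,c)
print(arm.read_state())
for n,t in (("top","pan"),("top","garlic"),("side","pan"),("side","garlic"),("side","dial")):
    print(n,t,arm.search_frame(t,n))
for n in("side","top"):
  for t in("pan_grip","pan_bar","hook_seat","hook_tip","garlic","pan"):
    print(n,t,arm.tip_of(t,n))
E
```

```text
pics
side {'mtx': array([[396.77683697,   0.        , 315.35074815],
       [  0.        , 396.77683697, 194.18718361],
       [  0.        ,   0.        ,   1.        ]]), 'world_to_cam': array([[-9.96794806e-01, -7.99945233e-02,  9.95302159e-04,
         5.08186441e+02],
       [-4.59543000e-02,  5.62354345e-01, -8.25618431e-01,
         2.69564181e+02],
       [ 6.54852403e-02, -8.23017902e-01, -5.64227982e-01,
         1.14878046e+03],
       [ 0.00000000e+00,  0.00000000e+00,  0.00000000e+00,
         1.00000000e+00]])}
top {'mtx': array([[517.05218706,   0.        , 325.46370097],
       [  0.        , 517.05218706, 212.48072587],
       [  0.        ,   0.        ,   1.        ]]), 'world_to_cam': array([[ 5.92130492e-02, -9.98222489e-01, -6.75844509e-03,
        -2.01583126e+02],
       [-8.67234334e-01, -4.80877658e-02, -4.95572574e-01,
         5.16189156e+02],
       [ 4.94366690e-01,  3.52055188e-02, -8.68540239e-01,
         1.55600382e+03],
       [ 0.00000000e+00,  0.00000000e+00,  0.00000000e+00,
         1.00000000e+00]])}
{'clock': 0.1, 'joints': array([ 1.37859509e
[... 1385 characters left out ...]
}]
side hook_tip []
side garlic [{'uv': [343.0, 252.4], 'score': 0.7}]
side pan [{'uv': [348.1, 169.4], 'score': 0.63}, {'uv': [321.5, 211.9], 'score': 0.56}, {'uv': [320.0, 182.1], 'score': 0.27}]
top pan_grip [{'uv': [347.5, 247.8], 'score': 0.73}, {'uv': [436.0, 241.4], 'score': 0.56}, {'uv': [269.2, 250.9], 'score': 0.47}]
top pan_bar [{'uv': [374.4, 220.9], 'score': 0.67}, {'uv': [467.9, 249.4], 'score': 0.62}]
top hook_seat [{'uv': [187.6, 190.5], 'score': 0.5}]
top hook_tip [{'uv': [187.3, 191.1], 'score': 0.5}, {'uv': [270.5, 251.4], 'score': 0.37}]
top garlic [{'uv': [305.6, 251.5], 'score': 0.73}]
top pan [{'uv': [460.9, 265.9], 'score': 0.8}, {'uv': [371.5, 238.7], 'score': 0.66}]
```

View pics/side0.png

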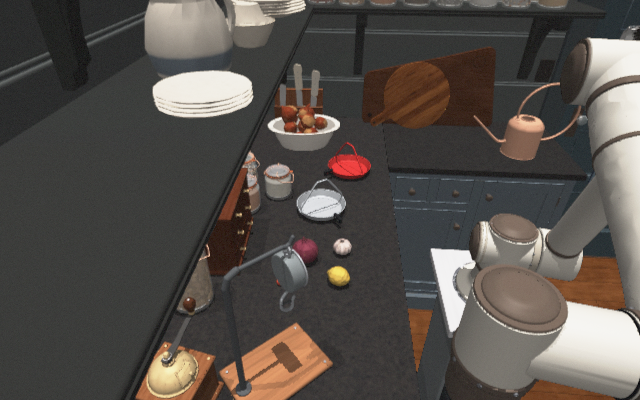

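View pics/top0.png

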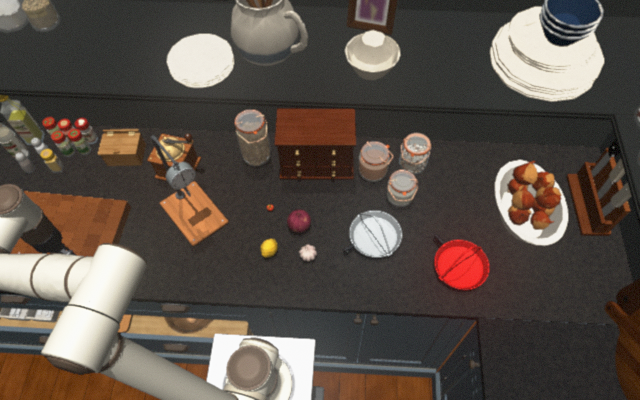

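Run:
```python
import cv2
p=cv2.imread("pics/side0.png"); cv2.imwrite("pics/side0z.png",cv2.resize(p[120:320,250:450],None,fx=3,fy=3,interpolation=cv2.INTER_CUBIC))
p=cv2.imread("pics/top0.png"); cv2.imwrite("pics/top0z.png",cv2.resize(p[130:330,160:520],None,fx=2.2,fy=2.2,interpolation=cv2.INTER_CUBIC))
```

```text
(no output)
```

View pics/side0z.png

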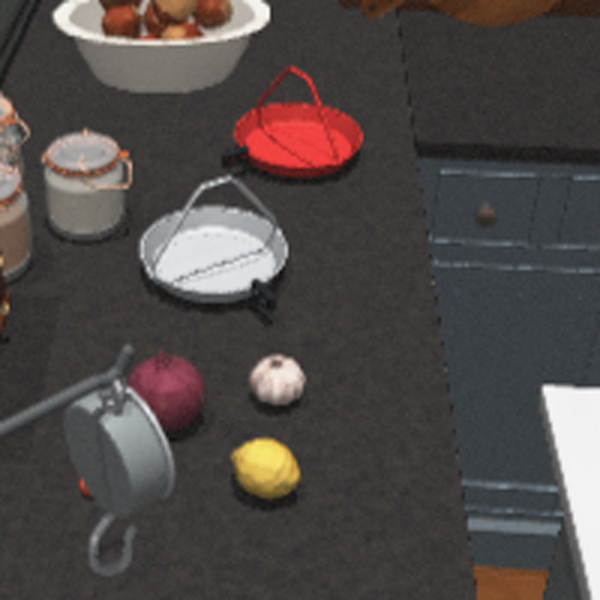

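View pics/top0z.png

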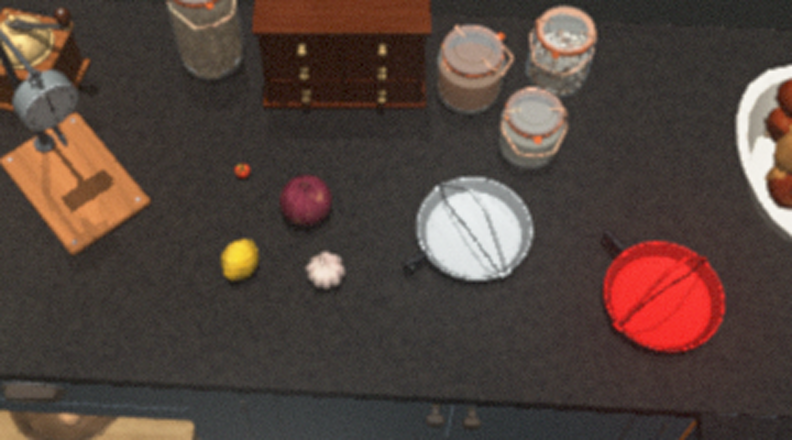

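The side view shows the steel pan at (321,205), the garlic at (342,247) and the scale with its dial at (290,270) and hook at (287,300). The top view has the pan at (375,235), the garlic at (307,253) and the scale at (180,178). The red pan is a decoy. Next I'll triangulate and measure.

```bash
cat > h.py <<'E'
import numpy as np, cv2
from bench import arm
from scipy.spatial.transform import Rotation as R
C={n:arm.camera_params(n) for n in("side","top")}
def proj(n,P):
    P=np.atleast_2d(P); W=C[n]["world_to_cam"]; q=P@W[:3,:3].T+W[:3,3]; q=q@C[n]["mtx"].T
    return q[:,:2]/q[:,2:]
def cloud(n,d):
    K=C[n]["mtx"];W=C[n]["world_to_cam"]
    v,u=np.mgrid[:400,:640]; c=np.stack([(u-K[0,2])/K[0,0]*d,(v-K[1,2])/K[1,1]*d,d],-1)
    return (c-W[:3,3])@W[:3,:3]
def tri(us,ut):
    Ps=[C[n]["mtx"]@C[n]["world_to_cam"][:3] for n in("side","top")]
    X=cv2.triangulatePoints(Ps[0],Ps[1],np.array(us,float).reshape(2,1),np.array(ut,float).reshape(2,1))[:,0]
    return X[:3]/X[3]
E
python3 - <<'E'
from h import *
import cv2
out={}
for n in("side","top"):
    p,d=arm.get_image(n); out[n+"p"]=p;out[n+"d"]=d;out[n]=cloud(n,d)
np.savez("c0.npz",**out)
S,T=out["side"],out["top"]
np.set_printoptions(precision=1,suppress=True)
# steel pan in top
def box(X,u0,v0,u1,v1,zmin,zmax):
    q=X[v0:v1,u0:u1].reshape(-1,3); q=q[(q[:,2]>zmin)&(q[:,2]<zmax)]; return q
print("table z",np.median(T[250:270,230:250,2]),np.median(S[280:300,360:380,2]))
for n,b in(("top",(340,205,410,262)),("side",(290,170,352,230))):
    q=box(out[n],*b,8,42); print("pan",n,len(q),q.min(0),q.max(0),q.mean(0))
for n,b in(("top",(295,243,320,265)),("side",(330,238,353,257))):
    q=box(out[n],*b,10,80); print("garlic",n,len(q),q.min(0),q.max(0),(q.min(0)+q.max(0))/2)
for nm,n,b in(("lemon","top",(258,236,282,260)),("onion","top",(285,205,314,236)),("tomato","top",(264,202,276,213))):
    q=box(out[n],*b,8,120); print(nm,len(q),q.min(0),q.max(0))
print("tri grip",tri([335.7,218.4],[347.5,247.8]),"bar",tri([318.6,179.7],[374.4,220.9]),"pan",tri([321.5,211.9],[371.5,238.7]),"garlic",tri([343,252.4],[305.6,251.5]),"hook",tri([289.3,302],[187.6,190.5]))
# foot corners
for n,b in(("side",(215,320,335,400)),("top",(155,180,230,245))):
    q=box(out[n],*b,9,22); print("foot",n,len(q),q.min(0),q.max(0))
    h=cv2.minAreaRect(q[:,:2].astype(np.float32)); print(h)
# dial
q=box(out["side"],268,240,312,315,150,420);print(q.min(0),q.max(0))
q=box(out["top"],160,155,200,200,150,420);print(q.min(0),q.max(0))
for n in("side","top"):print(n,arm.tip_of("dial",n),arm.tip_of("gate_pivot",n),arm.search_frame("scale_stand",n))
E
```

```text
table z -0.6605174058339538 -1.5707450933688283
pan top 779 [ 419.6 -461.5    8. ] [ 646.4 -220.3   41.9] [ 530.9 -343.5   19.4]
pan side 646 [ 407.8 -582.8    8. ] [ 640.9 -232.3   41.6] [ 508.4 -384.3   22. ]
garlic top 219 [ 403.7 -145.    11.2] [456.3 -82.5  55.7] [ 430.  -113.8   33.4]
garlic side 231 [ 405.6 -133.7   11.3] [462.7 -84.9  57.9] [ 434.2 -109.3   34.6]
lemon 250 [405.2 -12.7   8.4] [496.5  54.7  61.8]
onion 440 [ 501.7 -128.5    8. ] [626.5 -31.7  89. ]
tomato 35 [595.2  20.9   9. ] [621.9  43.3  25.5]
tri grip [ 457.3 -250.3   27.6] bar [ 517.4 -334.3  124.4] pan [ 513.2 -332.6   -8.1] garlic [ 437.  -106.6   11.1] hook [544.5 272.  203.7]
foot side 4863 [447.5 177.6   9. ] [707.8 388.4  21.5]
((589.5335693359375, 316.44775390625), (257.578125, 150.29891967773438), 42.7186279296875)
foot top 1846 [444.3 172.    9. ] [716.8 452.6  22. ]
((572.3032836914062, 310.0268859863281), (263.5729675292969, 257.24072265625), 6.414865493774414)
[502.9 246.  182.7] [580.7 312.6 374.9]
[499.3 229.8 175.2] [647.5 370.1 380.7]
side [{'uv': [294.5, 264.9], 'score': 0.76}] [{'uv': [277.2, 306.1], 'score': 0.55}] [{'bbox': [217.6, 235.8, 334.8, 400.0], 'score': 0.93}]
top [{'uv': [185.0, 177.9], 'score': 0.89}] [{'uv': [183.7, 186.5], 'score': 0.44}] [{'bbox': [152.4, 134.0, 227.9, 244.4], 'score': 0.84}]
```

Run:
```python
from h import *
np.set_printoptions(precision=1,suppress=True)
D=np.load("c0.npz")
for n in("side","top"):
    X=D[n];p=D[n+"p"].astype(int)
    m=(p[...,2]-p[...,0]>45)&(X[...,2]>6)&(X[...,2]<24)&(X[...,0]>430)&(X[...,0]<700)&(X[...,1]>150)&(X[...,1]<400)
    m=cv2.morphologyEx(m.astype(np.uint8),cv2.MORPH_OPEN,np.ones((3,3)))
    k,l,st,_=cv2.connectedComponentsWithStats(m); i=1+np.argmax(st[1:,4]); m=l==i
    q=X[m]; r=cv2.minAreaRect(q[:,:2].astype(np.float32)); print(n,m.sum(),r); print(cv2.boxPoints(r), st[i])
    # steel pan rim points
    rad=np.hypot(X[...,0]-520,X[...,1]+335)
    z=X[...,2]
    m=(rad<115)&(z>22)&(z<36)
    q=X[m]; 
    # circle fit using robust
    from scipy.optimize import least_squares
    f=lambda a:np.hypot(q[:,0]-a[0],q[:,1]-a[1])-88
    a=least_squares(f,[520,-335],loss="soft_l1",f_scale=3).x; print("rim",n,a,m.sum())
    m=(rad<115)&(z>50)&(z<150); q=X[m]; 
    if len(q)>5:
        print("bail",len(q),q.mean(0)); c=np.cov(q[:,:2].T); w,v=np.linalg.eigh(c); print(np.degrees(np.arctan2(v[1,1],v[0,1])),w)
    hi=q[q[:,2]>112]; print("top",len(hi),hi.mean(0) if len(hi) else '')
    if n=="side": m=(X[...,0]<480)&(rad<140)&(rad>94)&(z>15)&(z<50)
    else: m=(X[...,0]<490)&(rad<140)&(rad>94)&(z>15)&(z<50)
    print("tab",m.sum(),np.median(X[m],0),X[m].mean(0))
    m=(np.hypot(X[...,0]-548,X[...,1]-280)<70)&(z>262)&(z<355)
    print("case",m.sum(),X[m].mean(0))
    m=(np.hypot(X[...,0]-548,X[...,1]-280)<60)&(z>180)&(z<245)
    print("hook",m.sum(),X[m].mean(0),X[m].min(0),X[m].max(0))
print("dial tri",tri([294.5,264.9],[185,177.9]),"pivot",tri([277.2,306.1],[183.7,186.5]))
p=np.hstack([cv2.resize(D["sidep"][230:400,210:340],None,fx=3.5,fy=3.5,interpolation=2),]);cv2.imwrite("pics/st.png",p)
cv2.imwrite("pics/pt.png",cv2.resize(D["topp"][195:270,325:425],None,fx=6,fy=6,interpolation=2))
```

```text
side 4711 ((577.5960083007812, 304.81378173828125), (224.81846618652344, 151.18997192382812), 43.06428146362305)
[[443.9 283.3]
 [547.1 172.8]
 [711.3 326.3]
 [608.1 436.8]] [ 222  324  110   76 4711]
rim side [ 516.6 -340. ] 213
bail 90 [ 523.3 -330.8   95. ]
-144.84557515471502 [   6.2 2164.1]
top 32 [ 516.8 -334.8  121.9]
tab 63 [ 452.2 -247.8   30.4] [ 454.  -273.9   31.4]
case 1149 [538.  286.3 312.9]
hook 168 [548.6 279.9 211. ] [532.  263.2 182.7] [563.6 292.8 242.7]
top 1890 ((573.5394287109375, 302.21636962890625), (226.7167205810547, 150.82766723632812), 42.68054962158203)
[[439.1 280.8]
 [541.3 169.9]
 [708.  323.6]
 [605.8 434.5]] [ 167  182   59   62 1890]
rim top [ 514.1 -341.6] 266
bail 89 [ 501.3 -347.8   97.8]
-143.9906196695679 [   4.1 2002.3]
top 36 [ 511.5 -340.7  122.7]
tab 76 [ 447.3 -254.9   34.9] [ 449.2 -292.9   34.1]
case 577 [531.4 265.9 312.3]
hook 33 [541.9 273.4 203.4] [532.2 262.1 183. ] [556.  289.9 220.2]
dial tri [532.4 255.1 296.8] pivot [563.4 287.5 202.4]
```

View pics/st.png

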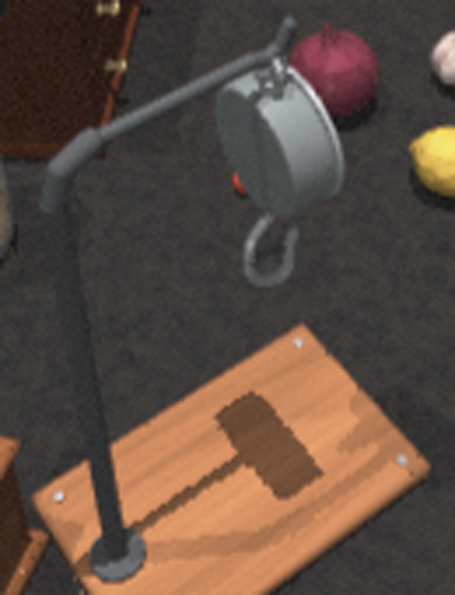

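View pics/pt.png

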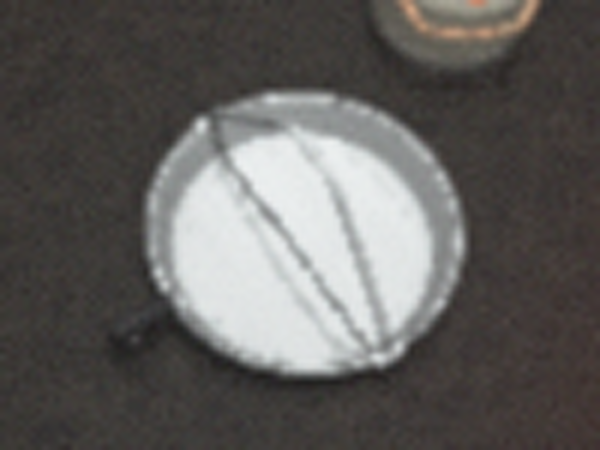

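The stand's yaw is about 42.9° with its origin near (541,271). The pan's yaw is about -54.4° with its centre near (516,-341) and its tab at (452,-251). Next come the garlic fit and the pose helper.

```bash
cat >> h.py <<'E'
def Rt(yaw,tilt=0,tdir=None):
    """tool x at yaw (deg), tool pointing down; tilted so that fingers point toward dir tdir (deg) by tilt"""
    x=np.array([np.cos(np.radians(yaw)),np.sin(np.radians(yaw)),0])
    z=np.array([0,0,-1.]); M=np.stack([x,np.cross(z,x),z],1)
    if tilt:
        d=np.array([np.cos(np.radians(tdir)),np.sin(np.radians(tdir)),0]); ax=np.cross(z,d)
        M=R.from_rotvec(np.radians(tilt)*ax).as_matrix()@M
    return M
def rel(p,M,s=None,p0=None,M0=None):
    if p0 is None:
        s=arm.read_state(); p0=s["position"]; M0=R.from_quat(s["ee_rot"]).as_matrix()
    sh=M0.T@(np.array(p)-p0)/10; rv=np.degrees(R.from_matrix(M0.T@M).as_rotvec())
    return np.round(np.r_[sh,rv],2)
def st():
    s=arm.read_state(); M=R.from_quat(s["ee_rot"]).as_matrix()
    print("t",round(s["clock"],2),"p",s["position"].round(1),"xyaw",round(np.degrees(np.arctan2(M[1,0],M[0,0])),2),"z",M[:,2].round(3),"F",s["contact_force"].round(2),"T",s["wrist_torque"].round(3),"w",round(s["gripper_width"],1),"J",s["joints"].round(2))
    return s
PY=-54.4; PC=np.array([516,-341.,0]);
E
python3 - <<'E'
from h import *
from scipy.optimize import least_squares
D=np.load("c0.npz")
Q=[]
for n in("side","top"):
    X=D[n]; m=(np.hypot(X[...,0]-433,X[...,1]+111)<38)&(X[...,2]>8)&(X[...,2]<45); q=X[m];Q.append(q)
    f=lambda a:np.linalg.norm(q-[a[0],a[1],28],axis=1)-30
    print(n,len(q),least_squares(f,[433,-111],loss="soft_l1").x)
g=np.array([434,-112,0])
st()
M=Rt(-144.4,15,-54.4); print(M)
gp=arm.grip_point_offset; print(gp)
for z in(150,38):
    tcp=g+[0,0,z]+M[:,2]*gp
    print(z,tcp,rel(tcp,M))
E
```

```text
side 213 [ 434.27561711 -121.99279063]
top 182 [ 439.6359244  -116.43716345]
t 1.35 p [272.3 562.5 231.3] xyaw -115.83 z [-0. -0. -1.] F [-0.37  0.41  0.44] T [0.026 0.018 0.005] w 85.4 J [ 1.38  0.38  0.01 -0.   -1.19 -0.26]
[[-8.13100761e-01 -5.62287611e-01  1.50664511e-01]
 [-5.82122970e-01  7.85395024e-01 -2.10445963e-01]
 [ 4.80528778e-17 -2.58819045e-01 -9.65925826e-01]]
18.700000000000003
150 [ 436.81742636 -115.9353395   131.93718705] [ 53.9  -44.37   9.94  14.69   3.74  28.41]
38 [ 436.81742636 -115.9353395    19.93718705] [ 53.9  -44.37  21.14  14.69   3.74  28.41]
```

Run:
```python
from h import *
D=np.load("c0.npz"); r={}
for n,(u,v) in(("side",(341,247)),("top",(307,253))):
    p=D[n+"p"].astype(int)[v-16:v+17,u-16:u+17]
    m=(p.min(2)>90).astype(np.uint8); k,l,s,c=cv2.connectedComponentsWithStats(m); i=1+np.argmax(s[1:,4]); b=s[i]
    r[n]=[u-16+b[0]+b[2]/2-.5, v-16+b[1]+b[3]/2-.5]; print(n,r[n],b)
    K=C[n]["mtx"];W=C[n]["world_to_cam"];c=-W[:3,:3].T@W[:3,3];d=W[:3,:3].T@np.linalg.inv(K)@np.r_[r[n],1]; print(c+d*(29.5-c[2])/d[2])
print(tri(r["side"],r["top"]))
```

```text
side [np.float64(342.0), np.float64(245.5)] [  8   7  19  16 225]
[ 434.43582552 -112.37096429   29.5       ]
top [np.float64(307.5), np.float64(252.0)] [  8   7  18  17 210]
[ 431.47148031 -116.00173963   29.5       ]
[ 433.69832472 -115.88700225   25.82982644]
```

Request:
{"name": "move_arm", "arguments": {"targets": [[53.9,-44.4,9.9,14.7,3.75,28.4,0],[53.9,-44.4,9.9,14.7,3.75,28.4,0],[53.9,-44.4,9.9,14.7,3.75,28.4,0],[53.9,-44.4,9.9,14.7,3.75,28.4,0],[53.9,-44.4,9.9,14.7,3.75,28.4,0],[53.9,-44.4,9.9,14.7,3.75,28.4,0],[53.9,-44.4,9.9,14.7,3.75,28.4,0],[53.9,-44.4,9.9,14.7,3.75,28.4,0],[53.9,-44.4,9.9,14.7,3.75,28.4,0],[53.9,-44.4,9.9,14.7,3.75,28.4,0],[53.9,-44.4,9.9,14.7,3.75,28.4,0],[53.9,-44.4,9.9,14.7,3.75,28.4,0],[53.9,-44.4,9.9,14.7,3.75,28.4,0],[53.9,-44.4,9.9,14.7,3.75,28.4,0]]}}

```text
clock: 3.1
position: [437.3, -115.6, 132.6]
ee_rot: [-0.303, 0.944, -0.124, 0.04]
contact_force: [0.4, 0.1, -0.5]
gripper_width: 85.2
```

Run:
```python
from h import *
st(); M=Rt(-144.4,15,-54.4)
for z in(100,36): print(rel(np.array([434,-115,z])+M[:,2]*18.7,M))
p,d=arm.get_image("side"); cv2.imwrite("pics/s1.png",cv2.resize(p[130:330,240:490],None,fx=3,fy=3,interpolation=2))
```

```text
t 3.1 p [ 437.3 -115.6  132.6] xyaw -144.36 z [ 0.151 -0.211 -0.966] F [ 0.4   0.14 -0.54] T [ 0.389  0.278 -0.053] w 85.2 J [ 0.24  0.12 -0.83  0.46 -0.57  0.  ]
[ 0.23  1.08  4.95 -0.03  0.03  0.03]
[ 0.23  2.74 11.14 -0.03  0.03  0.03]
```

View pics/s1.png

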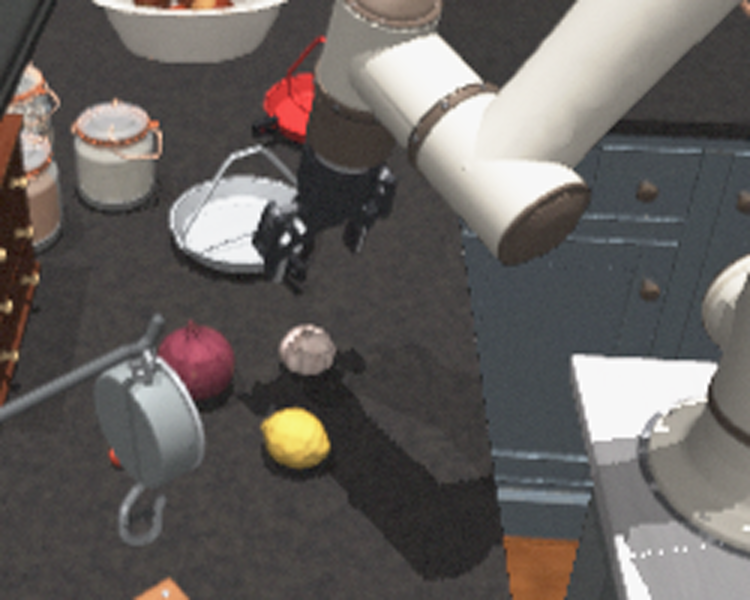

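The open gripper stands above the garlic, which shows at about (307,350) in the crop, and nothing is touched. Descending and closing.

Request:
{"name": "move_arm", "arguments": {"targets": [[0.25,1.1,5.0,0,0,0,0],[0.25,1.6,7.0,0,0,0,0],[0.25,2.1,9.0,0,0,0,0],[0.25,2.5,10.2,0,0,0,0],[0.25,2.75,11.15,0,0,0,0],[0.25,2.75,11.15,0,0,0,0],[0.25,2.75,11.15,0,0,0,255],[0.25,2.75,11.15,0,0,0,255],[0.25,2.75,11.15,0,0,0,255],[0.25,2.75,11.15,0,0,0,255],[0.25,2.75,11.15,0,0,0,255],[0.25,2.75,11.15,0,0,0,255]]}}

```text
clock: 4.65
position: [446.5, -124.0, 27.6]
ee_rot: [-0.301, 0.945, -0.127, 0.034]
contact_force: [-9.4, -4.1, 24.4]
gripper_width: 49.0
```

Run:
```python
from h import *
st()
p,d=arm.get_image("side"); cv2.imwrite("pics/s2.png",cv2.resize(p[180:300,280:400],None,fx=5,fy=5,interpolation=2))
```

```text
t 4.65 p [ 446.5 -124.    27.6] xyaw -144.74 z [ 0.141 -0.22  -0.965] F [-9.39 -4.14 24.41] T [-2.413  2.673 -0.802] w 49.0 J [-0.09  0.31 -1.07  1.44 -0.21 -0.71]
```

View pics/s2.png

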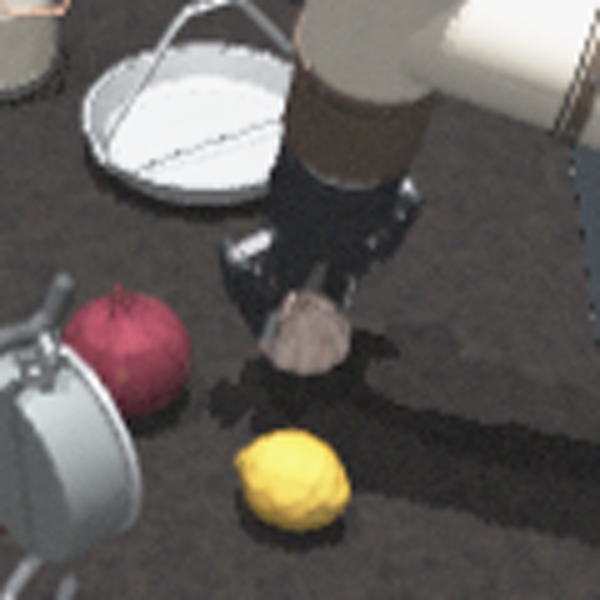

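Joint 3 reached its limit (-1.07) because the tilt pushes the wrist too near the base. So the grasp is off-centre, with a 49 mm opening and about 24 N on the tool. I'll let go, back up and take the garlic with the tool vertical.

Request:
{"name": "move_arm", "arguments": {"targets": [[0,0,0,0,0,0,0],[0,0,-0.3,0,0,0,0],[0,0,-0.6,0,0,0,0],[0,0,-1.5,0,0,0,0],[0,0,-4.0,0,0,0,0],[0,0,-7.0,0,0,0,0],[0,0,-9.0,0,0,0,0]]}}

```text
clock: 5.58
position: [435.2, -99.3, 112.9]
ee_rot: [-0.304, 0.944, -0.12, 0.036]
contact_force: [0.5, -1.2, 0.5]
gripper_width: 85.7
```

Run:
```python
from h import *
st(); 
p,d=arm.get_image("side"); cv2.imwrite("pics/s3.png",cv2.resize(p[180:300,280:400],None,fx=5,fy=5,interpolation=2))
X=cloud("side",d); m=(np.hypot(X[...,0]-436,X[...,1]+117)<45)&(X[...,2]>8)&(X[...,2]<70)&(p.min(2)>70); v,u=np.nonzero(m); print(u.min(),u.max(),v.min(),v.max(),len(u),X[m].min(0),X[m].max(0))
p,d=arm.get_image("top"); cv2.imwrite("pics/t3.png",cv2.resize(p[190:310,250:370],None,fx=5,fy=5,interpolation=2))
```

```text
t 5.58 p [435.2 -99.3 112.9] xyaw -144.37 z [ 0.141 -0.206 -0.968] F [ 0.46 -1.24  0.5 ] T [ 0.413  0.202 -0.008] w 85.7 J [ 0.27  0.15 -0.87  0.49 -0.53 -0.07]
331 349 239 255 232 [ 411.80358837 -132.35122482    8.78720613] [469.16824935 -80.6373642   56.45280299]
```

View pics/s3.png

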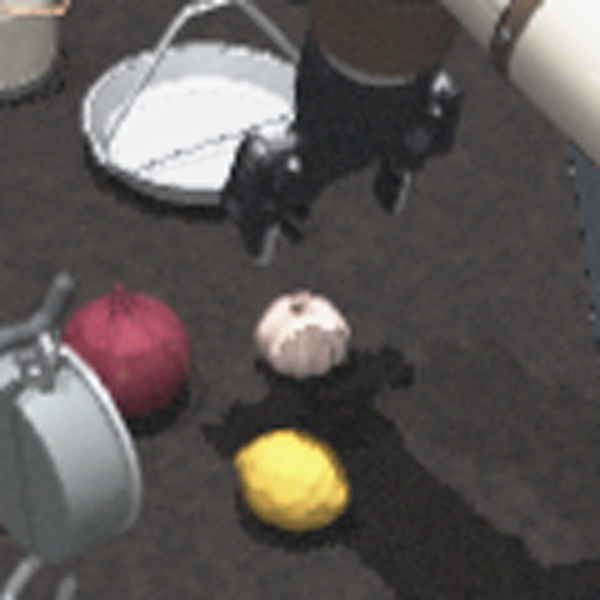

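View pics/t3.png

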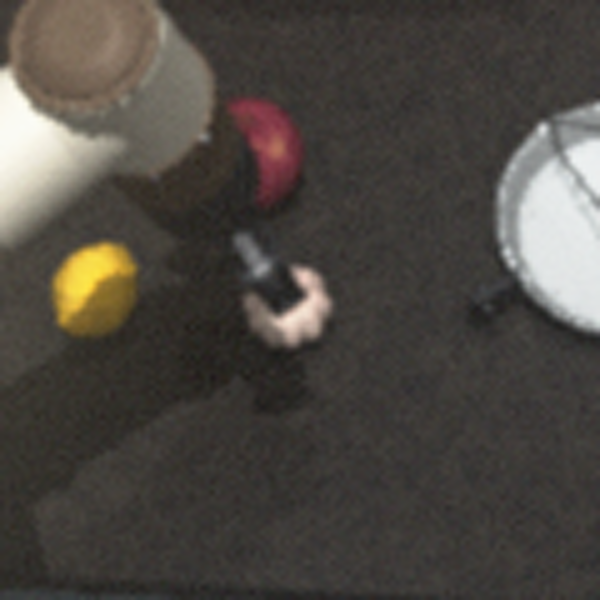

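The garlic still stands upright, about 3 mm from where it was; the lemon and onion look unmoved. Going vertical now.

Run:
```python
from h import *
M=Rt(-144.4)
for z in(110,36): print(rel(np.array([437,-113,z])+M[:,2]*18.7,M))
```

```text
[  0.73  -0.53   2.46 -14.57  -0.11   0.07]
[  0.71   1.33   9.62 -14.57  -0.11   0.07]
```

Request:
{"name": "move_arm", "arguments": {"targets": [[0.7,-0.5,1.0,-8,-0.1,0,0],[0.7,-0.5,1.5,-14.6,-0.1,0,0],[0.7,-0.5,2.4,-14.6,-0.1,0,0],[0.7,-0.5,2.4,-14.6,-0.1,0,0],[0.7,0,4.5,-14.6,-0.1,0,0],[0.7,0.5,6.4,-14.6,-0.1,0,0],[0.7,1.0,8.3,-14.6,-0.1,0,0],[0.7,1.33,9.6,-14.6,-0.1,0,0],[0.7,1.33,9.6,-14.6,-0.1,0,0]]}}

```text
clock: 6.8
position: [432.3, -115.1, 14.4]
ee_rot: [-0.306, 0.952, -0.0, -0.006]
contact_force: [-0.3, 0.5, 0.7]
gripper_width: 85.5
```

Run:
```python
from h import *
st(); M=Rt(-144.4); print(rel(np.array([437,-113,36])+M[:,2]*18.7,M))
```

```text
t 6.8 p [ 432.3 -115.1   14.4] xyaw -144.42 z [-0.011 -0.004 -1.   ] F [-0.27  0.5   0.68] T [0.035 0.011 0.007] w 85.5 J [ 0.11  0.4  -0.67  0.01 -0.51  0.51]
[-0.5  -0.1  -0.3   0.18 -0.62 -0.02]
```

Request:
{"name": "move_arm", "arguments": {"targets": [[-0.5,-0.1,-0.3,0,-0.6,0,0],[-0.5,-0.1,-0.3,0,-0.6,0,120],[-0.5,-0.1,-0.3,0,-0.6,0,200],[-0.5,-0.1,-0.3,0,-0.6,0,255],[-0.5,-0.1,-0.3,0,-0.6,0,255],[-0.5,-0.1,-0.3,0,-0.6,0,255],[-0.5,-0.1,-0.3,0,-0.6,0,255],[-0.5,-0.1,-1.8,0,-0.6,0,255],[-0.5,-0.1,-5.0,0,-0.6,0,255],[-0.5,-0.1,-9.0,0,-0.6,0,255],[-0.5,-0.1,-12.0,0,-0.6,0,255],[-0.5,-0.1,-14.0,0,-0.6,0,255],[-0.5,-0.1,-14.0,0,-0.6,0,255]]}}

```text
clock: 8.43
position: [441.0, -112.8, 156.7]
ee_rot: [-0.305, 0.952, 0.001, 0.004]
contact_force: [-0.3, -0.3, -0.3]
gripper_width: 53.1
```

Run:
```python
from h import *
st()
p,d=arm.get_image("side"); cv2.imwrite("pics/s4.png",cv2.resize(p[150:300,270:420],None,fx=4,fy=4,interpolation=2))
p,d=arm.get_image("top"); cv2.imwrite("pics/t4.png",cv2.resize(p[180:300,250:430],None,fx=4,fy=4,interpolation=2))
ex=np.array([np.cos(np.radians(PY)),np.sin(np.radians(PY)),0])
for tilt in(8,):
  M=Rt(-144.4,tilt,-54.4)
  for x,z in((-54,110),(-54,42)):
    print(x,z,rel(PC+x*ex+[0,0,z]+M[:,2]*18.7,M))
```

```text
t 8.43 p [ 441.  -112.8  156.7] xyaw -144.52 z [ 0.006  0.004 -1.   ] F [-0.29 -0.29 -0.3 ] T [-0.002 -0.032 -0.025] w 53.1 J [ 0.11  0.17 -0.5  -0.   -0.89  0.52]
-54 110 [  7.04 -17.91   6.24   8.16   0.18  -0.15]
-54 42 [  7.06 -17.92  13.04   8.16   0.18  -0.15]
```

View pics/s4.png

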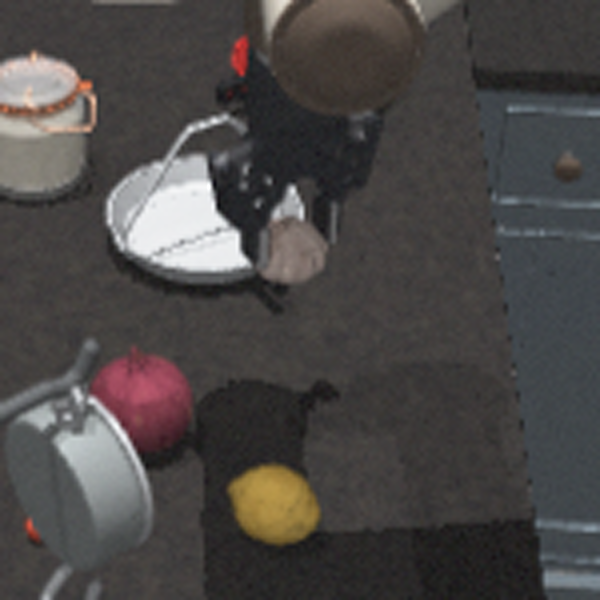

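View pics/t4.png

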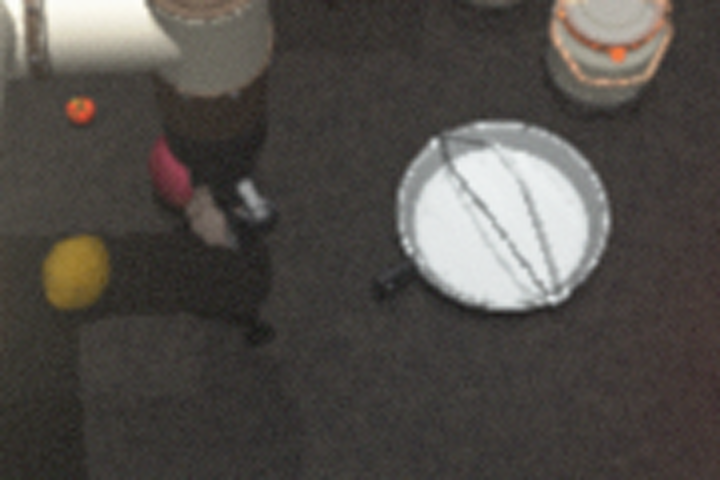

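The garlic is held in the jaws; pan, lemon and onion are undisturbed. Next it goes over the pan, with an 8° tilt to keep the gripper clear of the bail.

Request:
{"name": "move_arm", "arguments": {"targets": [[1.2,-3.0,0.5,1,0,0,255],[2.8,-7.0,1.5,3,0,0,255],[4.4,-11,3,5,0,0,255],[6.0,-15,4.5,7,0,0,255],[6.8,-17.2,5.8,8,0.1,0,255],[7.05,-17.9,6.2,8.1,0.1,-0.1,255],[7.05,-17.9,6.2,8.1,0.1,-0.1,255],[7.05,-17.9,6.2,8.1,0.1,-0.1,255],[7.05,-17.9,6.2,8.1,0.1,-0.1,255]]}}

```text
clock: 9.65
position: [487.2, -298.7, 93.3]
ee_rot: [-0.305, 0.95, -0.066, 0.023]
contact_force: [-0.2, -0.2, -0.4]
gripper_width: 52.5
```

Run:
```python
from h import *
st()
p,d=arm.get_image("side"); cv2.imwrite("pics/s5.png",cv2.resize(p[120:260,270:410],None,fx=4,fy=4,interpolation=2))
p,d=arm.get_image("top"); cv2.imwrite("pics/t5.png",cv2.resize(p[160:290,290:440],None,fx=4,fy=4,interpolation=2))
ex=np.array([np.cos(np.radians(PY)),np.sin(np.radians(PY)),0])
M=Rt(-144.4,8,-54.4)
for x,z in((-54,70),(-54,43)):
    print(x,z,rel(PC+x*ex+[0,0,z]+M[:,2]*18.7,M))
```

```text
t 9.65 p [ 487.2 -298.7   93.3] xyaw -144.36 z [ 0.084 -0.112 -0.99 ] F [-0.24 -0.25 -0.45] T [ 0.205  0.17  -0.037] w 52.5 J [-0.22  0.38 -0.46  0.15 -0.63  0.72]
-54 70 [ 0.11  0.61  4.13 -0.03  0.16  0.01]
-54 43 [ 0.12  0.99  6.81 -0.03  0.16  0.01]
```

View pics/s5.png

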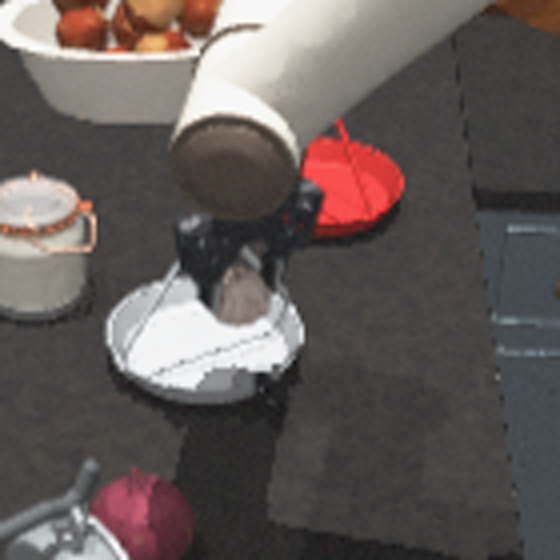

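View pics/t5.png

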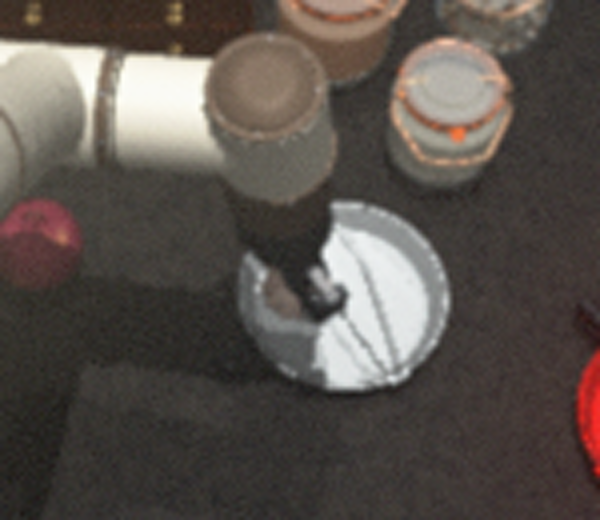

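The garlic is above the front half of the pan and the gripper stands in front of the bail. Lowering.

Request:
{"name": "move_arm", "arguments": {"targets": [[0.1,0.2,1.5,0,0,0,255],[0.1,0.6,4.0,0,0,0,255],[0.1,0.8,5.5,0,0,0,255],[0.1,1.0,6.7,0,0,0,255],[0.1,1.0,6.7,0,0,0,255],[0.1,1.0,6.7,0,0,0,255]]}}

```text
clock: 10.5
position: [486.2, -299.3, 25.4]
ee_rot: [-0.305, 0.95, -0.066, 0.023]
contact_force: [-0.0, -0.2, 1.7]
gripper_width: 52.9
```

Run:
```python
from h import *
st()
p,d=arm.get_image("side"); cv2.imwrite("pics/s6.png",cv2.resize(p[150:240,280:370],None,fx=6,fy=6,interpolation=2))
```

```text
t 10.5 p [ 486.2 -299.3   25.4] xyaw -144.4 z [ 0.084 -0.112 -0.99 ] F [-0.   -0.17  1.73] T [ 0.126  0.225 -0.047] w 52.9 J [-0.23  0.48 -0.54  0.21 -0.45  0.66]
```

View pics/s6.png

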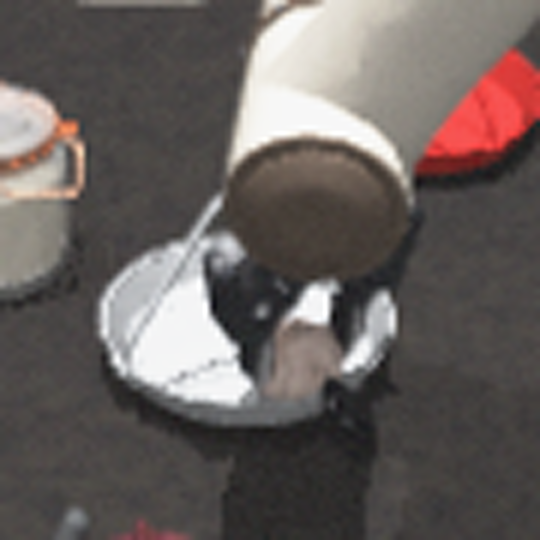

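The garlic rests on the pan floor with 1.7 N of contact. Opening partway and withdrawing along the tool axis.

Request:
{"name": "move_arm", "arguments": {"targets": [[0,0,0,0,0,0,80],[0,0,0,0,0,0,50],[0,0,0,0,0,0,35],[0,0,0,0,0,0,35],[0,0,-1,0,0,0,35],[0,0,-3,0,0,0,35],[0,0,-6,0,0,0,35],[0,0,-9,0,0,0,0],[0,0,-11,0,0,0,0],[0,0,-11,0,0,0,0]]}}

```text
clock: 11.8
position: [477.8, -287.1, 136.1]
ee_rot: [-0.305, 0.95, -0.067, 0.024]
contact_force: [0.0, -0.2, 0.4]
gripper_width: 85.5
```

Run:
```python
from h import *
st()
for n,w in(("side",(160,240,285,385)),("top",(195,275,325,425))):
    p,d=arm.get_image(n); X=cloud(n,d); cv2.imwrite(f"pics/{n}7.png",cv2.resize(p[w[0]:w[1],w[2]:w[3]],None,fx=6,fy=6,interpolation=2))
    rad=np.hypot(X[...,0]-516,X[...,1]+341); z=X[...,2]; m=(rad<115)&(z>22)&(z<36)&(p.min(2)>80)
    from scipy.optimize import least_squares
    q=X[m];print(n,len(q),least_squares(lambda a:np.hypot(q[:,0]-a[0],q[:,1]-a[1])-88,[516,-341],loss="soft_l1",f_scale=3).x)
    for t in("pan","pan_grip","pan_bar","garlic"):
        print(t,[(r["uv"],r["score"]) for r in arm.tip_of(t,n)])
```

```text
t 11.8 p [ 477.8 -287.1  136.1] xyaw -144.39 z [ 0.087 -0.113 -0.99 ] F [ 0.01 -0.2   0.42] T [ 0.228  0.192 -0.003] w 85.5 J [-0.2   0.3  -0.44  0.14 -0.72  0.72]
side 256 [ 519.0287247  -343.94040934]
pan [([347.5, 171.1], 0.7), ([322.6, 209.2], 0.64)]
pan_grip [([339.1, 216.4], 0.63), ([333.5, 172.9], 0.61), ([328.2, 216.0], 0.25)]
pan_bar [([317.8, 177.8], 0.72), ([349.1, 146.1], 0.59)]
garlic [([329.8, 215.4], 0.55), ([319.1, 177.0], 0.23)]
top 259 [ 516.73905402 -343.24477851]
pan [([377.0, 233.8], 0.97), ([458.7, 267.5], 0.58)]
pan_grip [([346.9, 249.4], 0.84), ([437.0, 240.1], 0.73)]
pan_bar [([468.7, 249.7], 0.65), ([376.0, 220.0], 0.61)]
garlic [([361.5, 241.1], 0.69)]
```

View pics/side7.png

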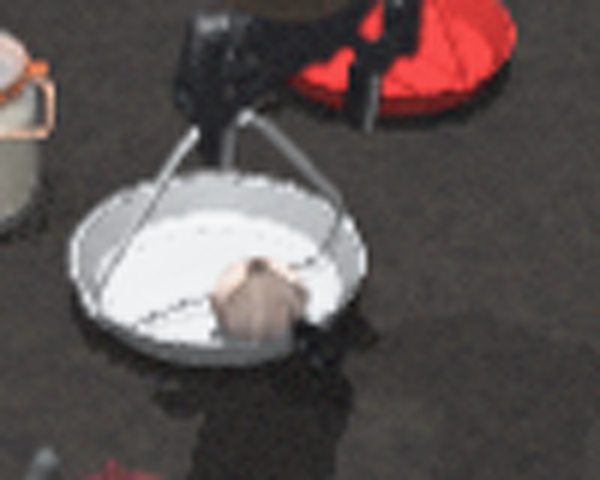

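View pics/top7.png

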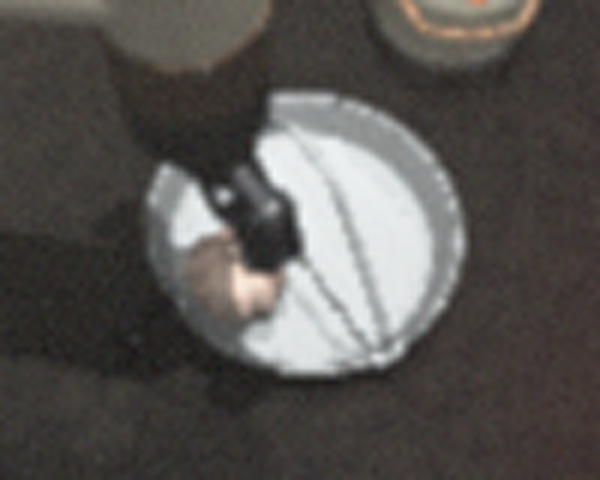

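The garlic stands in the front of the pan, at about (260,300) in the side crop, and the pan hasn't moved. Now for the grip tab.

Run:
```python
from h import *
ex=np.array([np.cos(np.radians(PY)),np.sin(np.radians(PY)),0])
M=Rt(-144.4)
print(PC-110*ex)
for z in(100,29.5):
    print(z,rel(PC-110*ex+[0,0,z]+M[:,2]*18.7,M))
```

```text
[ 451.96647328 -251.55891628    0.        ]
100 [-0.06  4.99  4.56 -7.94  0.07 -0.03]
29.5 [-0.05  5.96 11.54 -7.94  0.07 -0.03]
```

Request:
{"name": "move_arm", "arguments": {"targets": [[0,2.5,0.5,-4,0,0,0],[0,4.5,1.5,-7.9,0,0,0],[-0.05,5.0,4.5,-7.9,0,0,0],[-0.05,5.0,4.5,-7.9,0,0,0],[-0.05,5.0,4.5,-7.9,0,0,0]]}}

```text
clock: 12.92
position: [452.5, -251.7, 83.0]
ee_rot: [-0.306, 0.952, -0.001, 0.001]
contact_force: [0.4, 0.4, 1.0]
gripper_width: 85.3
```

Run:
```python
from h import *
st()
ex=np.array([np.cos(np.radians(PY)),np.sin(np.radians(PY)),0])
M=Rt(-144.4)
for z in(29.5,):
    print(z,rel(PC-110*ex+[0,0,z]+M[:,2]*18.7,M))
for n,w in(("side",(160,240,285,385)),("top",(195,275,305,405))):
    p,d=arm.get_image(n); cv2.imwrite(f"pics/{n}8.png",cv2.resize(p[w[0]:w[1],w[2]:w[3]],None,fx=6,fy=6,interpolation=2))
```

```text
t 12.93 p [ 452.5 -251.7   83. ] xyaw -144.39 z [ 0.003 -0.001 -1.   ] F [0.39 0.4  1.01] T [ 0.022 -0.047  0.013] w 85.3 J [-0.19  0.37 -0.45  0.   -0.75  0.82]
29.5 [ 0.05  0.06  7.22 -0.14  0.12  0.01]
```

View pics/side8.png

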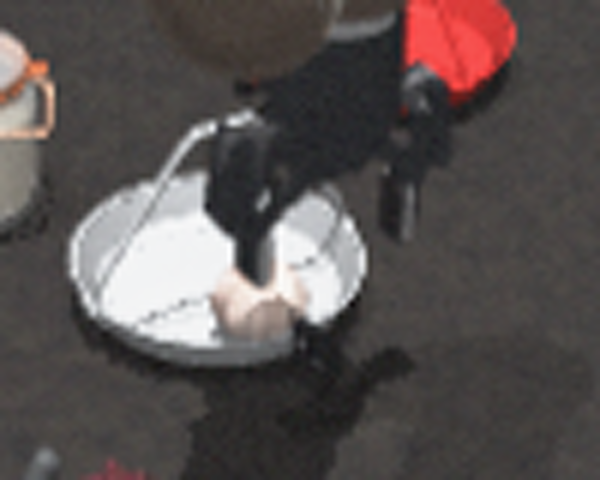

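View pics/top8.png

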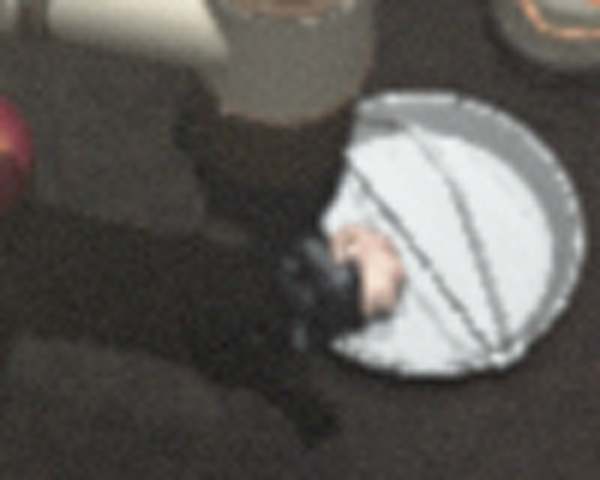

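Request:
{"name": "move_arm", "arguments": {"targets": [[0.05,0.05,2.5,0,0,0,0],[0.05,0.05,5,0,0,0,0],[0.05,0.05,6.5,0,0,0,0],[0.05,0.05,7.2,0,0,0,40],[0.05,0.05,7.2,0,0,0,120],[0.05,0.05,7.2,0,0,0,160],[0.05,0.05,7.2,0,0,0,190],[0.05,0.05,7.2,0,0,0,220],[0.05,0.05,7.2,0,0,0,255],[0.05,0.05,7.2,0,0,0,255],[0.05,0.05,7.2,0,0,0,255],[0.05,0.05,7.2,0,0,0,255]]}}

```text
clock: 14.52
position: [452.1, -251.4, 10.8]
ee_rot: [-0.306, 0.952, -0.001, 0.002]
contact_force: [1.0, 1.9, 6.0]
gripper_width: 10.9
```

Run:
```python
from h import *
st()
for n,w in(("side",(160,240,285,385)),("top",(195,275,305,405))):
    p,d=arm.get_image(n); cv2.imwrite(f"pics/{n}9.png",cv2.resize(p[w[0]:w[1],w[2]:w[3]],None,fx=6,fy=6,interpolation=2))
```

```text
t 14.53 p [ 452.1 -251.4   10.8] xyaw -144.39 z [ 0.004 -0.    -1.   ] F [0.98 1.88 6.  ] T [ 0.345 -0.108  0.085] w 10.9 J [-0.19  0.48 -0.51 -0.   -0.57  0.82]
```

View pics/side9.png

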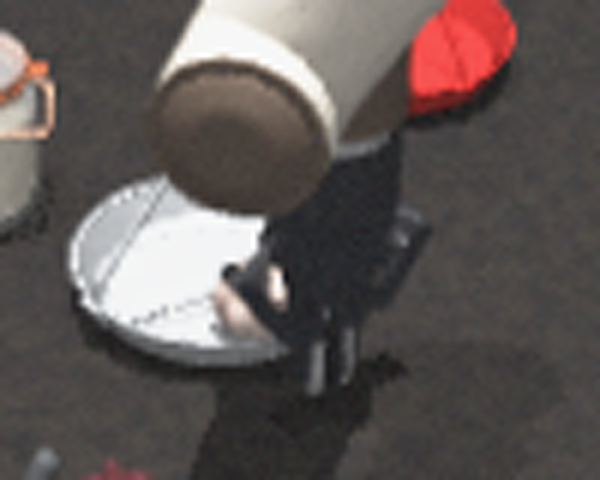

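View pics/top9.png

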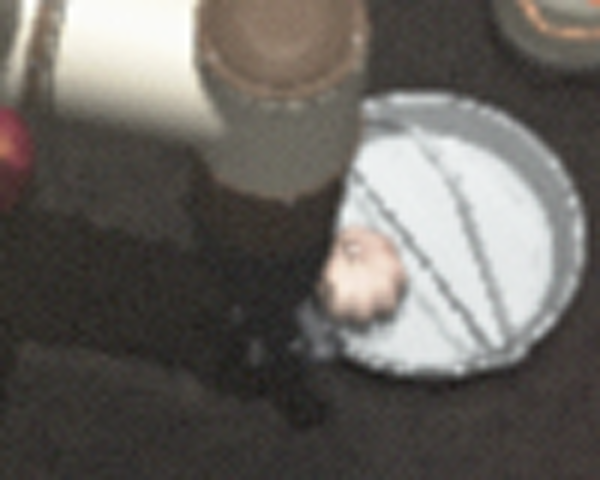

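The tab is pinched (10.9 mm) and the garlic still stands in the pan. Lifting straight up, gently.

Request:
{"name": "move_arm", "arguments": {"targets": [[0,0,-0.3,0,0,0,255],[0,0,-1.0,0,0,0,255],[0,0,-2.2,0,0,0,255],[0,0,-4,0,0,0,255],[0,0,-6.0,0,0,0,255],[0,0,-8.5,0,0,0,255],[0,0,-11,0,0,0,255],[0,0,-13,0,0,0,255],[0,0,-14,0,0,0,255],[0,0,-14.5,0,0,0,255],[0,0,-14.5,0,0,0,255],[0,0,-14.5,0,0,0,255]]}}

```text
clock: 16.12
position: [450.6, -251.2, 154.5]
ee_rot: [-0.305, 0.952, 0.0, 0.0]
contact_force: [-0.3, -0.4, -2.4]
gripper_width: 11.0
```

Run:
```python
from h import *
np.set_printoptions(precision=1,suppress=True)
s=st(); g=s["position"]+[0,0,18.7]
ex=np.array([np.cos(np.radians(PY)),np.sin(np.radians(PY)),0]); ey=np.array([-ex[1],ex[0],0])
for n,w in(("side",(110,230,270,420)),("top",(170,270,305,435))):
    p,d=arm.get_image(n); X=cloud(n,d); cv2.imwrite(f"pics/{n}10.png",cv2.resize(p[w[0]:w[1],w[2]:w[3]],None,fx=5,fy=5,interpolation=2))
    # into tab frame
    L=(X-g)@np.stack([ex,ey,[0,0,1]],1)
    m=(L[...,0]>85)&(L[...,0]<125)&(abs(L[...,1])<70)&(L[...,2]>50)&(L[...,2]<130); q=L[m]; print(n,"bail",len(q),q.mean(0)); 
    t=q[q[:,2]>q[:,2].max()-9]; print(" top",len(t),t.mean(0))
    m=(L[...,0]>140)&(L[...,0]<215)&(abs(L[...,1])<80)&(abs(L[...,2])<60); q=L[m]; print(" far",len(q)); 
    for a in range(140,210,10):
        r=q[(q[:,0]>=a)&(q[:,0]<a+10)]; print(a,len(r),np.median(r[:,2]) if len(r) else None,end="; ")
    print()
```

```text
t 16.12 p [ 450.6 -251.2  154.5] xyaw -144.43 z [ 0.  0. -1.] F [-0.3 -0.4 -2.4] T [ 0.2  0.2 -0. ] w 11.0 J [-0.2  0.3 -0.4 -0.  -0.9  0.8]
side bail 33 [107.4  37.3  71.9]
 top 8 [107.2  23.8  88.4]
 far 406
140 40 -28.00609306270742; 150 40 -27.442134516515253; 160 73 -26.720359916828244; 170 82 -23.55919705240248; 180 102 -18.84644548308438; 190 68 -8.847205298195632; 200 1 -3.261360739882747; 
top bail 76 [107.5 -13.2  82.2]
 top 26 [107.4  -2.   96.4]
 far 684
140 125 -25.815110485188654; 150 93 -26.099576850952587; 160 125 -24.031835975978055; 170 118 -24.223015437037986; 180 139 -17.061432022475373; 190 80 -6.917102196564656; 200 4 -2.360200668586785;
```

View pics/side10.png

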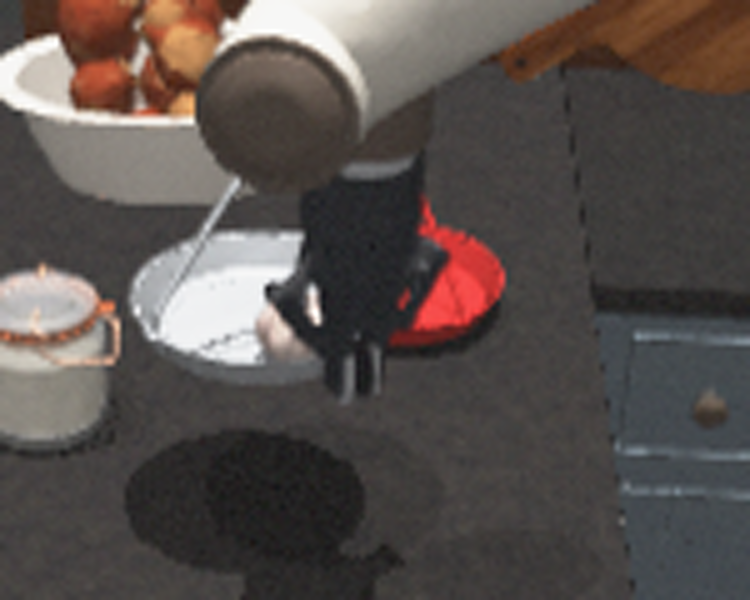

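View pics/top10.png

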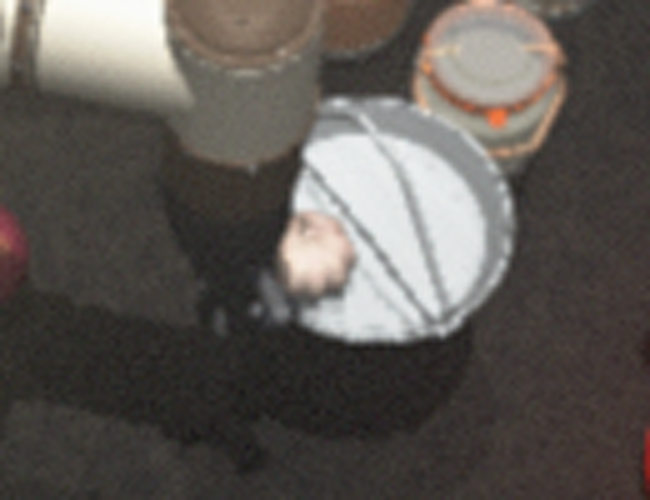

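The pan hangs level on the grip: its floor is about 26 mm below the grasp point all over, and the bail bar is 107 mm ahead and 95.5 mm up. Before swinging it round I'll check for tall obstacles.

Run:
```python
from h import *
D=np.load("c0.npz")
for n in("side","top"):
    X=D[n]
    for y in range(-450,420,50):
        o=[]
        for zz in(100,):
            m=(X[...,1]>=y)&(X[...,1]<y+50)&(X[...,2]>zz)&(X[...,2]<420)&(X[...,0]>420); 
            o.append(X[m][:,0].min().round() if m.sum()>3 else None)
        print(n,y,o,end=" | ")
    print()
s=st()
e=np.array([np.cos(np.radians(42.9)),np.sin(np.radians(42.9)),0])
M=Rt(-144.4+97.3)
g=np.array([541,271.5,0])-(107+80)*e+[0,0,141.5-18.7]
print(g,rel(g,M));
```

```text
side -450 [np.float64(633.0)] | side -400 [np.float64(482.0)] | side -350 [np.float64(493.0)] | side -300 [np.float64(753.0)] | side -250 [np.float64(748.0)] | side -200 [np.float64(736.0)] | side -150 [np.float64(743.0)] | side -100 [np.float64(730.0)] | side -50 [np.float64(738.0)] | side 0 [np.float64(738.0)] | side 50 [np.float64(777.0)] | side 100 [np.float64(772.0)] | side 150 [np.float64(798.0)] | side 200 [None] | side 250 [np.float64(503.0)] | side 300 [np.float64(512.0)] | side 350 [np.float64(617.0)] | side 400 [np.float64(705.0)] | 
top -450 [np.float64(630.0)] | top -400 [np.float64(476.0)] | top -350 [np.float64(498.0)] | top -300 [np.float64(748.0)] | top -250 [np.float64(743.0)] | top -200 [np.float64(732.0)] | top -150 [np.float64(740.0)] | top -100 [np.float64(725.0)] | top -50 [np.float64(734.0)] | top 0 [np.float64(735.0)] | top 50 [np.float64(776.0)] | top 100 [np.float64(772.0)] | top 150 [np.float64(802.0)] | top 200 [np.float64(536.0)] | top 250 [np.float64(499.0)] | top 300 [np.float64(514.0)] | top 350 [np.float64(619.0)] | top 400 [np.float64(706.0)] | 
t 16.23 p [ 450.7 -251.2  154.6] xyaw -144.42 z [ 0.001  0.    -1.   ] F [ 0.58 -0.66 -1.71] T [0.126 0.129 0.023] w 10.8 J [-0.19  0.27 -0.37 -0.   -0.93  0.82]
[404.01447793 144.2051975  122.8       ] [-1.921e+01  3.488e+01  3.190e+00 -5.000e-02  3.000e-02 -9.732e+01]
```

The way is clear for x below 725. Swinging to the staging pose smoothly.

Request:
{"name": "move_arm", "arguments": {"targets": [[-0.17,0.3,0,0,0,-0.9,255],[-0.65,1.2,0.1,0,0,-3.3,255],[-1.4,2.6,0.2,0,0,-7.2,255],[-2.45,4.5,0.3,0,0,-12.5,255],[-3.7,6.7,0.4,0,0,-18.6,255],[-5.0,9.0,0.5,0,0,-25.2,255],[-6.45,11.7,0.6,0,0,-32.7,255],[-8.0,14.5,0.7,0,0,-40.5,255],[-9.6,17.4,0.8,0,0,-48.6,255],[-11.2,20.4,1.0,0,0,-56.8,255],[-12.75,23.2,1.3,0,0,-64.6,255],[-14.2,25.8,1.6,0,0,-72.1,255],[-15.5,28.2,2.0,0,0,-78.7,255],[-16.7,30.4,2.4,0,0,-84.8,255],[-17.8,32.3,2.7,0,0,-90.1,255],[-18.5,33.7,3.0,0,0,-94,255],[-19.0,34.6,3.1,0,0,-96.4,255],[-19.2,34.9,3.2,0,0,-97.3,255],[-19.2,34.9,3.2,0,0,-97.3,255],[-19.2,34.9,3.2,0,0,-97.3,255]]}}

```text
clock: 18.73
position: [404.2, 143.8, 123.2]
ee_rot: [0.916, -0.4, 0.001, -0.0]
contact_force: [0.3, 0.2, -2.6]
gripper_width: 11.4
```

Run:
```python
from h import *
np.set_printoptions(precision=1,suppress=True)
s=st(); M0=R.from_quat(s["ee_rot"]).as_matrix(); g=s["position"]-M0[:,2]*18.7
e=np.array([np.cos(np.radians(42.9)),np.sin(np.radians(42.9)),0]); ey=np.array([-e[1],e[0],0])
S=np.array([541,271.5,190.])
for n,w in(("side",(200,350,240,400)),("top",(130,280,140,310))):
    p,d=arm.get_image(n); X=cloud(n,d); cv2.imwrite(f"pics/{n}11.png",cv2.resize(p[w[0]:w[1],w[2]:w[3]],None,fx=4,fy=4,interpolation=2))
    L=(X-g)@np.stack([e,ey,[0,0,1]],1)
    m=(L[...,0]>95)&(L[...,0]<125)&(abs(L[...,1])<85)&(L[...,2]>20)&(L[...,2]<130); q=L[m]; print(n,"bail",len(q),q.mean(0),np.polyfit(q[:,1],q[:,0],1)); t=q[q[:,2]>88]; print(" top",len(t),t.mean(0),t.min(0),t.max(0))
    H=(X-S)@np.stack([e,ey,[0,0,1]],1)
    m=(abs(H[...,0])<32)&(abs(H[...,1])<25)&(H[...,2]>-9)&(H[...,2]<52); q=H[m]; print(" hook",len(q),q.mean(0),q.min(0),q.max(0))
    for t in("pan_bar","hook_seat","hook_tip","gate_pivot"): print(t,[(r["uv"],r["score"]) for r in arm.tip_of(t,n)])
    print("expect bar",proj(n,g+107*e+[0,0,95.5]),"seat",proj(n,S),"tip",proj(n,S-12.5*e+[0,0,28.5]))
```

```text
t 18.73 p [404.2 143.8 123.2] xyaw -47.17 z [ 0. -0. -1.] F [ 0.3  0.2 -2.6] T [-0.2  0.2  0.1] w 11.4 J [ 0.7  0.2 -0.6  0.  -0.8  1.6]
side bail 181 [109.9  32.1  69.3] [ -0.  110.3]
 top 61 [110.1   3.5  94.2] [106.3 -26.2  88.2] [112.4  31.9  98.6]
 hook 166 [11.3  0.9 20.5] [-11.5  -6.3  -7. ] [28.6  5.3 51.9]
pan_bar [([349.6, 144.1], 0.89), ([316.2, 275.1], 0.62)]
hook_seat [([289.7, 304.0], 0.74)]
hook_tip [([293.5, 291.1], 0.43)]
gate_pivot [([282.3, 305.1], 0.56)]
expect bar [[319.9 273.3]] seat [[290.9 306. ]] tip [[295.2 294.2]]
top bail 4 [104.7  75.5  29.6] [ -0.3 128.8]<stdin>:9: RuntimeWarning: Mean of empty slice.
  ret = um.true_divide(
Traceback (most recent call last):
ValueError: zero-size array to reduction operation minimum which has no identity
```

View pics/side11.png

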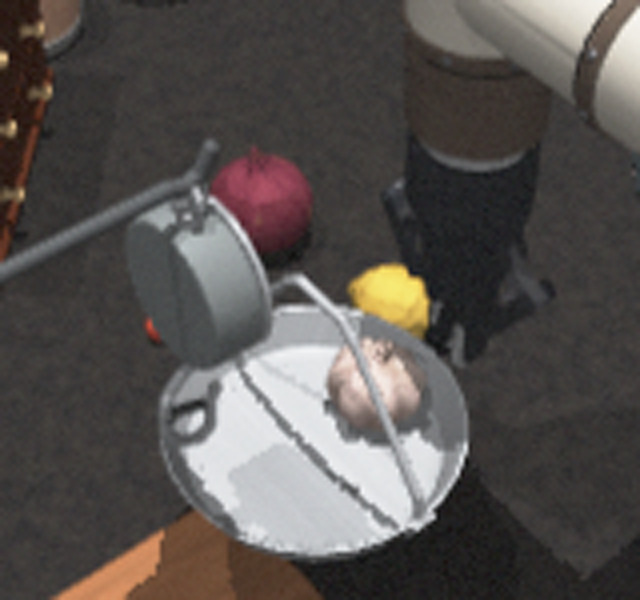

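View pics/top11.png

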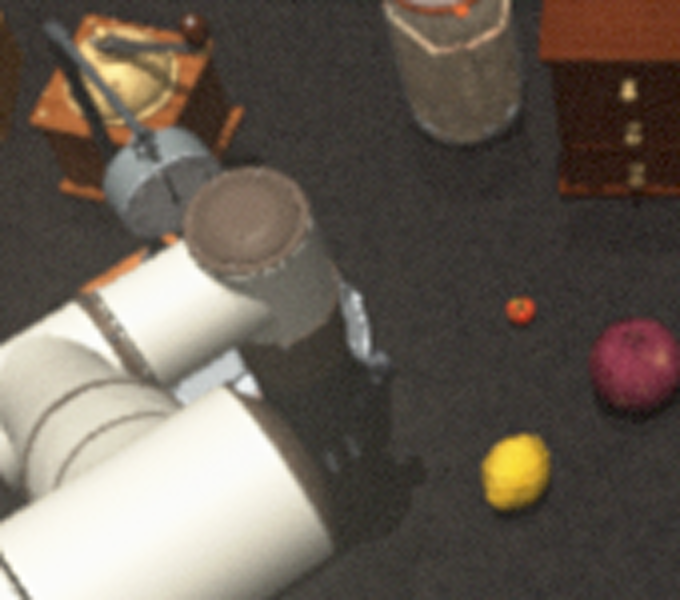

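The bail is ready in front of the hook, with its top bar at crop (300,280) and the hook at (190,415). The wrist in the top view looks close to the dial, so I'll measure that clearance before advancing.

Run:
```python
from h import *
np.set_printoptions(precision=0,suppress=True)
D=np.load("c0.npz")
e=np.array([np.cos(np.radians(42.9)),np.sin(np.radians(42.9)),0]); ey=np.array([-e[1],e[0],0])
S=np.array([541,271.5,0.])
for n in("side","top"):
    p,d=arm.get_image(n); X=cloud(n,d); H=(X-S)@np.stack([e,ey,[0,0,1]],1)
    ch=(abs(d-D[n+"d"])>25)  # changed = robot/pan
    # exclude: robot in initial? ok
    print(n)
    for z in range(150,600,30):
        row=[]
        for y in range(-160,161,20):
            m=ch&(H[...,2]>=z)&(H[...,2]<z+30)&(H[...,1]>=y)&(H[...,1]<y+20)&(H[...,0]>-250)&(H[...,0]<150)
            row.append(int(H[m][:,0].max()) if m.sum()>2 else -999)
        print(z,row)
```

```text
side
150 [-999, -999, -999, -999, -999, -999, -113, -99, -98, -112, -176, -75, -75, -999, -999, -999, -999]
180 [-999, -999, -999, -999, -999, -175, -76, -170, -169, -170, -74, -74, -999, -999, -999, -999, -999]
210 [-999, -999, -999, -999, -176, -174, -74, -74, -74, -74, -74, -175, -999, -999, -999, -999, -999]
240 [-999, -999, -999, -999, -999, -999, -157, -150, -149, -156, -999, -999, -999, -999, -999, -999, -999]
270 [-999, -999, -999, -999, -999, -999, -157, 17, -149, 17, -999, -999, -999, -999, -999, -999, -999]
300 [-999, -999, -999, -999, -999, -999, -155, -147, -147, 16, 2, -999, -999, -999, -999, -999, -999]
330 [-999, -999, -999, -999, -999, -999, -154, -147, 136, -151, -168, -999, -999, -999, -999, -999, -999]
360 [-999, -999, -999, -999, -999, -999, -149, 7, 74, -147, -165, -999, -999, -999, -999, -999, -999]
390 [-999, -999, -999, -999, -999, -999, -152, -146, -145, -147, -146, -145, -145, -140, -142, -141, -140]
420 [-999, -999, -999, -999, -999, -999, -152, -146, -145, -147, -146, -146, -146, -140, -142, -141, -141]
450 [-999, -999, -999, -999, -999, -999, -152, -145,
[... 1383 characters left out ...]
 -223, -223, -219, -222, -220, -221, -222, -999, -999, -999]
420 [-999, -999, -999, -999, -999, -999, -203, -224, -223, -213, -159, -151, -158, -144, -155, -150, -999]
450 [-999, -999, -999, -999, -999, -999, -156, -145, -146, -153, -160, -161, -161, -156, -156, -158, -155]
480 [-999, -999, -999, -999, -999, -999, -190, -162, -162, -174, -999, -999, -999, -999, -204, -193, -190]
510 [-999, -999, -999, -999, -999, -999, -999, -999, -999, -999, -999, -999, -999, -999, -233, -223, -221]
540 [-999, -999, -999, -999, -999, -999, -999, -999, -999, -999, -999, -999, -999, -999, -999, -999, -999]
570 [-999, -999, 33, -999, -999, -999, -999, -999, -999, -999, -999, -999, -999, -999, -999, -999, -999]
```

After the 80 mm advance the wrist would still be about 50 mm clear of the dial. Moving halfway in (50 mm) and down 6 mm, then measuring bar against hook.

Request:
{"name": "move_arm", "arguments": {"targets": [[0,-0.5,0.1,0,0,0,255],[0,-1.5,0.3,0,0,0,255],[0,-2.7,0.5,0,0,0,255],[0,-3.8,0.6,0,0,0,255],[0,-4.6,0.6,0,0,0,255],[0,-5.0,0.6,0,0,0,255],[0,-5.0,0.6,0,0,0,255],[0,-5.0,0.6,0,0,0,255]]}}

```text
clock: 20.12
position: [440.6, 178.0, 117.3]
ee_rot: [0.917, -0.4, 0.001, -0.0]
contact_force: [-0.2, -0.5, -1.9]
gripper_width: 11.2
```

```bash
cat > m.py <<'E'
from h import *
import sys
np.set_printoptions(precision=1,suppress=True)
tag=sys.argv[1]
s=st(); M0=R.from_quat(s["ee_rot"]).as_matrix(); g=s["position"]-M0[:,2]*18.7
e=np.array([np.cos(np.radians(42.9)),np.sin(np.radians(42.9)),0]); ey=np.array([-e[1],e[0],0])
S=np.array([541,271.5,190.]); B=np.stack([e,ey,[0,0,1]],1)
b=(g+107*e+[0,0,95.5]-S)@B; print("bar nominal rel seat",b)
p,d=arm.get_image("side"); X=cloud("side",d); H=(X-S)@B
c=np.mean(proj("side",S)[0:1],0); u0,v0=int(c[0])-35,int(c[1])-60
I=cv2.resize(p[v0:v0+75,u0:u0+75],None,fx=8,fy=8,interpolation=2)
def mk(P,col):
    q=proj("side",S+B@np.array(P,float))[0]; cv2.circle(I,(int((q[0]-u0+.5)*8),int((q[1]-v0+.5)*8)),4,col,1)
mk([0,0,0],(0,0,255));mk([-12.5,0,28.5],(0,255,0));mk([18.5,0,25],(255,0,0))
mk(b+[0,-18,0],(0,255,255));mk(b+[0,18,0],(0,255,255))
cv2.imwrite(f"pics/m{tag}.png",I)
m=(abs(H[...,0]-b[0])<9)&(abs(H[...,1])<30)&(abs(H[...,2]-b[2])<12); q=H[m]; print("bar pts",len(q),q.mean(0) if len(q) else "",q.min(0),q.max(0))
m=(H[...,0]>-18)&(H[...,0]<34)&(abs(H[...,1])<9)&(H[...,2]>-12)&(H[...,2]<30); q=H[m]; print("hook pts",len(q),q.mean(0),q.min(0),q.max(0))
# pan floor level
L=(X-g)@B; m=(L[...,0]>125)&(L[...,0]<165)&(abs(L[...,1])<40)&(abs(L[...,2]+26)<14); print("floor",m.sum(),np.polyfit(L[m][:,0],L[m][:,2],1)@np.array([[1,107],[0,1]]))
E
python3 m.py a
```

```text
t 20.12 p [440.6 178.  117.3] xyaw -47.12 z [ 0. -0. -1.] F [-0.2 -0.5 -1.9] T [-0.2  0.2  0. ] w 11.2 J [ 0.7  0.3 -0.5  0.  -0.8  1.6]
bar nominal rel seat [-30.2  -0.1  41.5]
bar pts 40 [-27.5  18.3  39.7] [-30.6   3.3  29.8] [-24.6  29.5  44. ]
hook pts 124 [ 9.   0.8 13.1] [-11.2  -6.6  -7.5] [27.3  4.5 29.3]
floor 529 [  0.  -27.6]
```

View pics/ma.png

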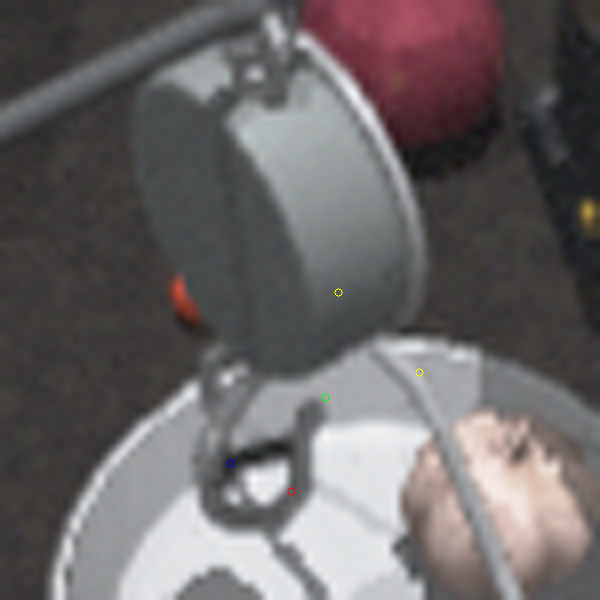

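Depth puts the bar 31 mm in front of the hook seat line (30 nominal) and about 41 mm above it. In the crop, the tip at (315,405) lies just below the bar's level. Advancing 31 mm.

Request:
{"name": "move_arm", "arguments": {"targets": [[0,-0.4,0.1,0,0,0,255],[0,-1.0,0.1,0,0,0,255],[0,-1.6,0.15,0,0,0,255],[0,-2.2,0.15,0,0,0,255],[0,-2.7,0.15,0,0,0,255],[0,-3.05,0.15,0,0,0,255],[0,-3.1,0.15,0,0,0,255],[0,-3.1,0.15,0,0,0,255]]}}

```text
clock: 21.18
position: [463.5, 199.3, 115.8]
ee_rot: [0.917, -0.4, 0.001, -0.0]
contact_force: [0.8, -0.3, -1.2]
gripper_width: 11.1
```

```bash
python3 m.py b
```

```text
t 21.18 p [463.5 199.3 115.8] xyaw -47.12 z [ 0. -0. -1.] F [ 0.8 -0.3 -1.2] T [-0.2  0.2 -0. ] w 11.1 J [ 0.7  0.3 -0.4  0.  -0.8  1.6]
bar nominal rel seat [ 1.  -0.1 40. ]
bar pts 57 [ 4.1  8.9 38. ] [  0.3 -28.3  29.1] [ 8.9 29.  48.2]
hook pts 114 [10.1  0.9 12.1] [-11.   -6.3  -7.4] [27.6  4.8 29.2]
floor 561 [  0.  -27.6]
```

View pics/mb.png

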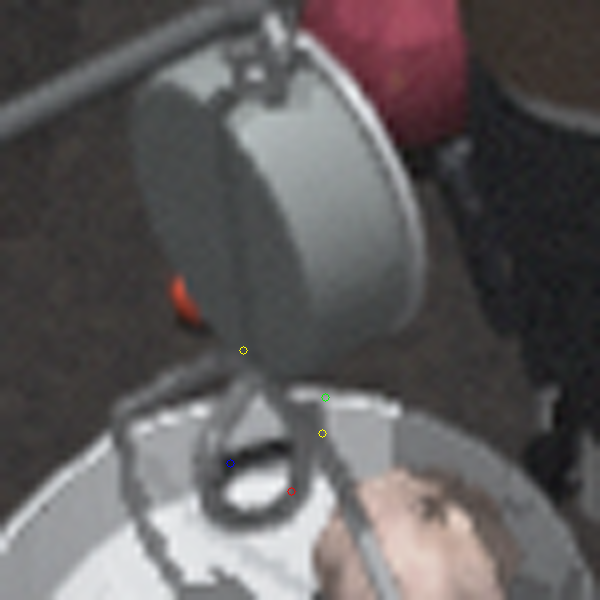

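The bar sits straight above the seat, behind the tip at about (285,390) in the crop, with no contact force. Now down on to the gate in steps.

Request:
{"name": "move_arm", "arguments": {"targets": [[0,0,0.3,0,0,0,255],[0,0,0.8,0,0,0,255],[0,0,1.2,0,0,0,255],[0,0,1.6,0,0,0,255],[0,0,1.8,0,0,0,255],[0,0,2.0,0,0,0,255],[0,0,2.0,0,0,0,255]]}}

```text
clock: 22.1
position: [463.8, 199.5, 95.9]
ee_rot: [0.917, -0.4, 0.001, -0.001]
contact_force: [0.4, -0.4, -0.9]
gripper_width: 10.7
```

```bash
python3 m.py c
```

```text
t 22.1 p [463.8 199.5  95.9] xyaw -47.11 z [ 0.  0. -1.] F [ 0.3 -0.4 -0.9] T [-0.1  0.1 -0. ] w 10.7 J [ 0.7  0.3 -0.5  0.  -0.8  1.6]
bar nominal rel seat [ 1.4 -0.2 20.1]
bar pts 80 [ 3.1  7.5 18.3] [ -7.6 -28.3   9.1] [10.1 29.8 26.6]
hook pts 128 [10.3  0.8 11.2] [-11.3  -6.9 -11.9] [27.9  6.5 28.9]
floor 555 [ -0.  -27.1]
```

View pics/mc.png

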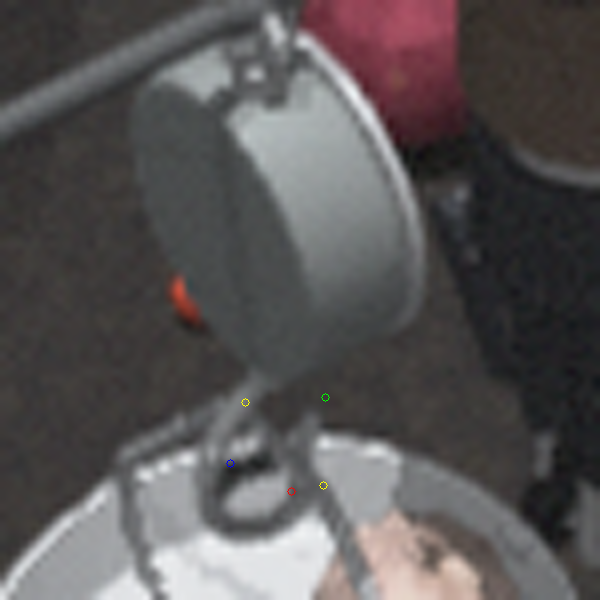

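The bar is inside the mouth behind the tip and just touching the gate (about 1 N). Continuing down.

Request:
{"name": "move_arm", "arguments": {"targets": [[0,0,0.25,0,0,0,255],[0,0,0.5,0,0,0,255],[0,0,0.75,0,0,0,255],[0,0,1.0,0,0,0,255],[0,0,1.25,0,0,0,255],[0,0,1.5,0,0,0,255],[0,0,1.5,0,0,0,255]]}}

```text
clock: 23.02
position: [463.6, 199.2, 80.6]
ee_rot: [0.917, -0.4, 0.001, -0.0]
contact_force: [-1.0, 0.4, 0.1]
gripper_width: 11.3
```

```bash
python3 m.py d
```

```text
t 23.02 p [463.6 199.2  80.6] xyaw -47.12 z [ 0. -0. -1.] F [-1.   0.4  0.1] T [ 0.  -0.1 -0. ] w 11.3 J [ 0.7  0.3 -0.5  0.  -0.7  1.6]
bar nominal rel seat [ 1.1 -0.2  4.8]
bar pts 90 [2.2 7.3 5.1] [ -7.3 -14.7  -5.5] [10.1 29.9 16.4]
hook pts 116 [12.5  1.   8.7] [-11.2  -8.5 -10.8] [28.8  8.5 29.4]
floor 553 [  0.  -27.3]
```

View pics/md.png

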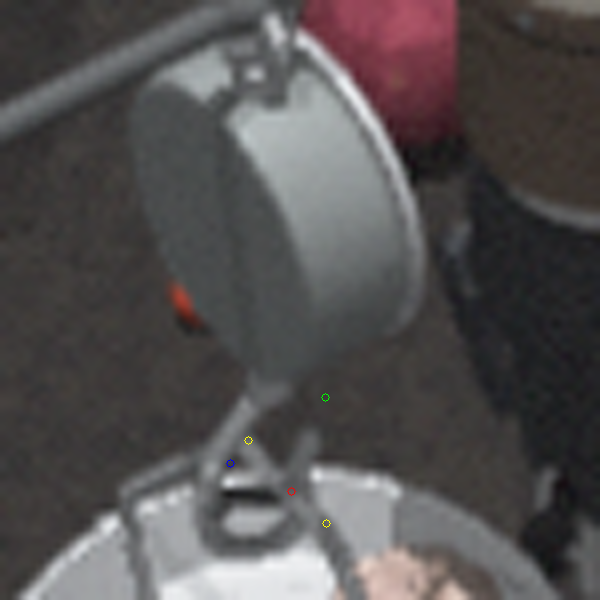

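The push is about 2.2 N and the hook has sunk about 9 mm. Following it down another 10 mm.

Request:
{"name": "move_arm", "arguments": {"targets": [[0,0,0.2,0,0,0,255],[0,0,0.4,0,0,0,255],[0,0,0.6,0,0,0,255],[0,0,0.8,0,0,0,255],[0,0,1.0,0,0,0,255],[0,0,1.0,0,0,0,255],[0,0,1.0,0,0,0,255]]}}

```text
clock: 23.95
position: [463.3, 199.0, 70.4]
ee_rot: [0.917, -0.4, 0.001, 0.0]
contact_force: [0.4, 0.2, -1.1]
gripper_width: 11.1
```

```bash
python3 m.py e
```

```text
t 23.95 p [463.3 199.   70.4] xyaw -47.13 z [ 0. -0. -1.] F [ 0.4  0.2 -1.1] T [-0.  0. -0.] w 11.1 J [ 0.7  0.4 -0.5  0.  -0.7  1.6]
bar nominal rel seat [ 0.7 -0.2 -5.4]
bar pts 78 [ 2.   8.3 -5.8] [ -7.3  -9.5 -13.5] [ 9.3 29.4  3.2]
hook pts 144 [8.4 0.8 8. ] [-12.   -8.8 -11. ] [26.4  8.  29.4]
floor 541 [  0.  -27.8]
```

View pics/me.png

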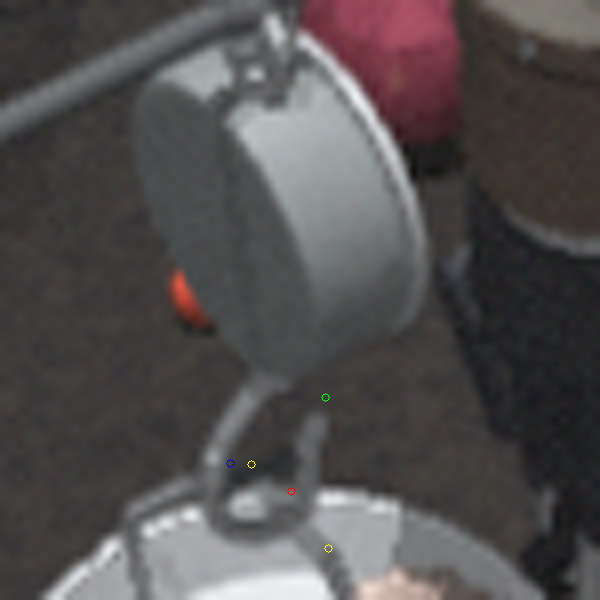

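The hook sprang back up: its tip went from (308,440) to (315,415), the bar lies in the bowl and the net push dropped to about 1 N. So the gate has snapped past. Lowering 3 mm to the expected hanging height, then letting go.

Request:
{"name": "move_arm", "arguments": {"targets": [[0,0,0.1,0,0,0,255],[0,0,0.2,0,0,0,255],[0,0,0.3,0,0,0,255],[0,0,0.3,0,0,0,255],[0,0,0.3,0,0,0,255]]}}

```text
clock: 24.62
position: [463.8, 199.4, 67.9]
ee_rot: [0.917, -0.4, 0.001, -0.001]
contact_force: [-0.5, -0.4, -0.1]
gripper_width: 11.2
```

```bash
python3 m.py f
```

```text
t 24.62 p [463.8 199.4  67.9] xyaw -47.12 z [ 0.  0. -1.] F [-0.5 -0.4 -0.1] T [-0.1  0.   0. ] w 11.2 J [ 0.7  0.4 -0.5  0.  -0.7  1.6]
bar nominal rel seat [ 1.3 -0.3 -7.9]
bar pts 78 [ 2.2  8.5 -8.2] [ -7.2 -11.3 -19. ] [ 9.7 29.5  3.7]
hook pts 141 [9.3 0.7 7.1] [-10.5  -8.1 -11.5] [27.3  8.6 29.5]
floor 544 [ -0.  -26.7]
```

View pics/mf.png

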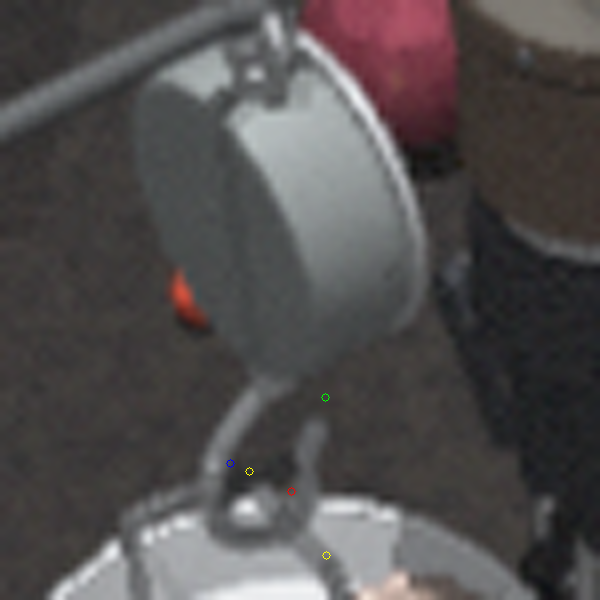

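The load is now on the scale (about 0 N on the wrist). Releasing slowly.

Request:
{"name": "move_arm", "arguments": {"targets": [[0,0,0,0,0,0,215],[0,0,0,0,0,0,205],[0,0,0,0,0,0,190],[0,0,0,0,0,0,160],[0,0,0,0,0,0,120],[0,0,0,0,0,0,80],[0,0,0,0,0,0,60],[0,0,0,0,0,0,60],[0,0,0,0,0,0,60],[0,0,0,0,0,0,60]]}}

```text
clock: 25.92
position: [463.7, 199.3, 67.8]
ee_rot: [0.917, -0.4, 0.001, -0.0]
contact_force: [-0.1, -0.2, -0.4]
gripper_width: 64.9
```

Run:
```python
from h import *
st()
p,d=arm.get_image("side"); cv2.imwrite("pics/s20.png",cv2.resize(p[230:400,220:400],None,fx=3.3,fy=3.3,interpolation=2))
```

```text
t 25.93 p [463.7 199.3  67.8] xyaw -47.12 z [ 0.002 -0.    -1.   ] F [-0.13 -0.17 -0.44] T [-0.015  0.021 -0.022] w 64.9 J [ 0.73  0.37 -0.5   0.   -0.7   1.59]
```

View pics/s20.png

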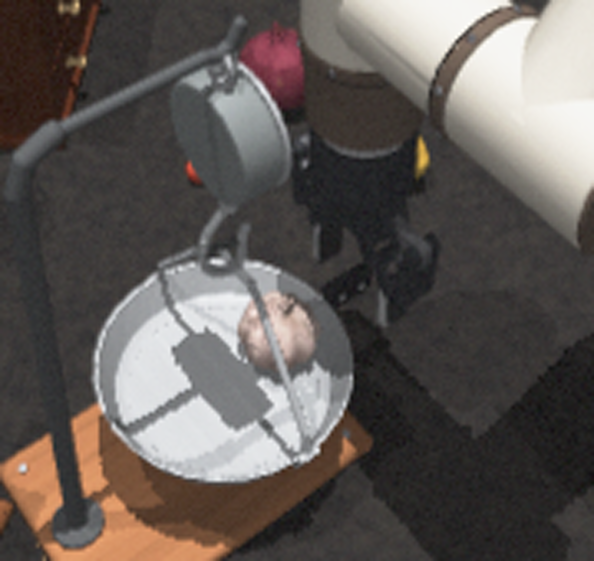

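The pan hangs from the hook with the garlic in it, and the open fingers stand either side of the tab. Withdrawing straight back, then up.

Request:
{"name": "move_arm", "arguments": {"targets": [[0,0.5,0,0,0,0,60],[0,1.5,0,0,0,0,60],[0,3.5,0,0,0,0,60],[0,6,0,0,0,0,60],[0,8.5,-1,0,0,0,60],[0,10.5,-3,0,0,0,60],[0,11.5,-5,0,0,0,60],[0,11.5,-7,0,0,0,60],[0,11.5,-8,0,0,0,60],[0,11.5,-8,0,0,0,60],[0,11.5,-8,0,0,0,60],[0,11.5,-8,0,0,0,60],[0,11.5,-8,0,0,0,60],[0,11.5,-8,0,0,0,60],[0,11.5,-8,0,0,0,60],[0,11.5,-8,0,0,0,60]]}}

```text
clock: 27.98
position: [379.3, 121.1, 147.6]
ee_rot: [0.917, -0.4, 0.001, -0.0]
contact_force: [0.1, -0.5, 0.1]
gripper_width: 65.3
```

```bash
cat > v.py <<'E'
from h import *
import sys
st()
p,d=arm.get_image("side"); np.savez(f"v{sys.argv[1]}.npz",p=p,d=d)
cv2.imwrite(f"pics/v{sys.argv[1]}.png",cv2.resize(p[230:400,220:400],None,fx=3.3,fy=3.3,interpolation=2))
cv2.imwrite(f"pics/vh{sys.argv[1]}.png",cv2.resize(p[265:325,260:330],None,fx=8,fy=8,interpolation=2))
X=cloud("side",d)
e=np.array([np.cos(np.radians(42.9)),np.sin(np.radians(42.9)),0]); ey=np.array([-e[1],e[0],0]);B=np.stack([e,ey,[0,0,1]],1)
H=(X-[541,271.5,190])@B
m=(H[...,0]>15)&(H[...,0]<75)&(abs(H[...,1])<60)&(abs(H[...,2]+130)<30); q=H[m]
A=np.c_[q[:,:2],np.ones(len(q))]; print("floor plane slopes x,y,z0",np.linalg.lstsq(A,q[:,2],rcond=None)[0].round(3),len(q))
E
python3 v.py 1; python3 - <<'E'
E
```

```text
t 27.98 p [379.3 121.1 147.6] xyaw -47.11 z [ 0.002 -0.    -1.   ] F [ 0.11 -0.51  0.06] T [ 0.005  0.025 -0.011] w 65.3 J [ 0.72  0.08 -0.64  0.   -0.85  1.59]
floor plane slopes x,y,z0 [ 9.70000e-02 -3.30000e-02 -1.32617e+02] 1196
```

View pics/v1.png

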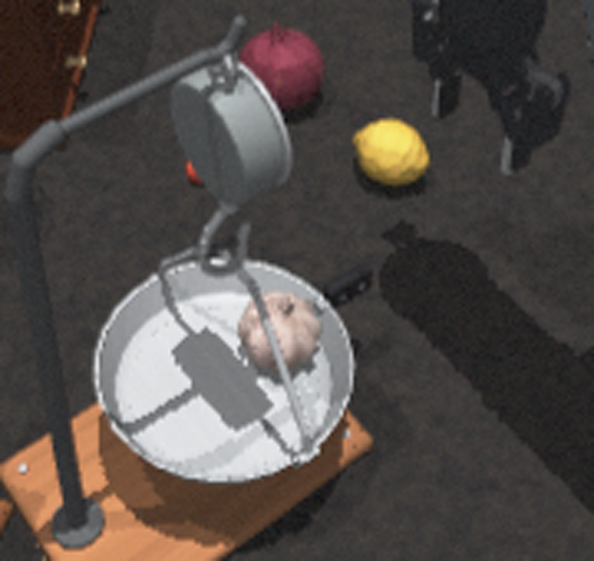

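View pics/vh1.png

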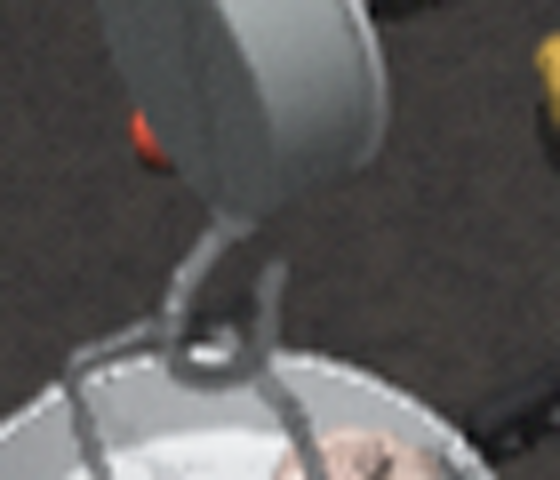

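The pan hangs clear, with the bar in the hook's bowl (crop (210,365)) and the gate across above it. It tilts about 5° toward the garlic. Letting it settle, then comparing frames for motion.

Request:
{"name": "move_arm", "arguments": {"targets": [[0,0,0,0,0,0,60],[0,0,0,0,0,0,60],[0,0,0,0,0,0,60],[0,0,0,0,0,0,60],[0,0,0,0,0,0,60],[0,0,0,0,0,0,60],[0,0,0,0,0,0,60],[0,0,0,0,0,0,60],[0,0,0,0,0,0,60],[0,0,0,0,0,0,60],[0,0,0,0,0,0,60],[0,0,0,0,0,0,60],[0,0,0,0,0,0,60],[0,0,0,0,0,0,60],[0,0,0,0,0,0,60],[0,0,0,0,0,0,60],[0,0,0,0,0,0,60],[0,0,0,0,0,0,60],[0,0,0,0,0,0,60],[0,0,0,0,0,0,60]]}}

```text
clock: 30.52
position: [379.3, 121.1, 147.6]
ee_rot: [0.917, -0.4, 0.001, -0.0]
contact_force: [-0.5, 0.3, -0.6]
gripper_width: 65.2
```

```bash
for i in 2 3 4 5 6 7 8; do python3 v.py $i; done
python3 - <<'E'
import numpy as np,cv2
a=[np.load(f"v{i}.npz")["p"].astype(int) for i in range(1,9)]
for i in range(7): print(abs(a[i+1]-a[i])[260:390,240:330].mean(), abs(a[i+1]-a[i])[150:230,350:400].mean())
E
python3 - <<'E'
from h import *
for n in("side","top"):
    p,d=arm.get_image(n); print(n)
    cv2.imwrite(f"pics/{n}99.png",p)
E
```

```text
t 30.52 p [379.3 121.1 147.6] xyaw -47.11 z [ 0.002 -0.    -1.   ] F [-0.54  0.29 -0.57] T [-0.052 -0.019 -0.001] w 65.2 J [ 0.72  0.08 -0.64  0.   -0.85  1.59]
floor plane slopes x,y,z0 [ 9.50000e-02 -3.30000e-02 -1.32563e+02] 1194
t 30.57 p [379.3 121.1 147.6] xyaw -47.11 z [ 0.002 -0.    -1.   ] F [ 0.39 -0.33  1.  ] T [ 0.071 -0.023  0.014] w 65.0 J [ 0.72  0.08 -0.64  0.   -0.85  1.59]
floor plane slopes x,y,z0 [ 8.6000e-02 -2.9000e-02 -1.3214e+02] 1199
t 30.62 p [379.3 121.1 147.6] xyaw -47.12 z [ 0.002 -0.    -1.   ] F [ 0.2  -0.07 -0.75] T [ 0.022 -0.007 -0.02 ] w 65.6 J [ 0.72  0.08 -0.64  0.   -0.85  1.59]
floor plane slopes x,y,z0 [ 9.00000e-02 -2.90000e-02 -1.32291e+02] 1189
t 30.68 p [379.3 121.1 147.6] xyaw -47.11 z [ 0.002 -0.    -1.   ] F [-0.36 -0.39  0.42] T [-0.056  0.009 -0.001] w 65.0 J [ 0.72  0.08 -0.64  0.   -0.85  1.59]
floor plane slopes x,y,z0 [ 9.30000e-02 -3.10000e-02 -1.32448e+02] 1198
t 30.73 p [379.3 121.1 147.6] xyaw -47.11 z [ 0.002 -0.    -1.   ] F [ 0.32  0.16 -0.13] T [ 0.016 -0.007 -0.058] w 65.6 J [ 0.72  0.08 -0.64  0.   -0.85  1.59]
floor plane slopes x,y,z0 [ 9.90000e-02 -2.80000e-02 -1.32741e+02] 1192
t 30.77 p [379.3 121.1 147.6] xyaw -47.11 z [ 0.002 -0.    -1.   ] F [-0.62 -0.66 -0.04] T [0.004 0.038 0.043] w 65.3 J [ 0.72  0.08 -0.64  0.   -0.85  1.59]
floor plane slopes x,y,z0 [ 9.20000e-02 -3.00000e-02 -1.32469e+02] 1200
t 30.82 p [379.3 121.1 147.6] xyaw -47.12 z [ 0.002 -0.    -1.   ] F [ 0.47  0.25 -0.83] T [-0.036 -0.015 -0.012] w 65.3 J [ 0.72  0.08 -0.64  0.   -0.85  1.59]
floor plane slopes x,y,z0 [ 9.00000e-02 -2.90000e-02 -1.32391e+02] 1197
1.8844159544159544 1.9094166666666668
1.8483475783475785 1.847
1.8631339031339031 1.8031666666666666
1.8656695156695158 1.82225
1.884900284900285 1.8155833333333333
1.8682051282051282 1.8090833333333334
1.87991452991453 1.8120833333333333
side
top
```

View pics/top99.png

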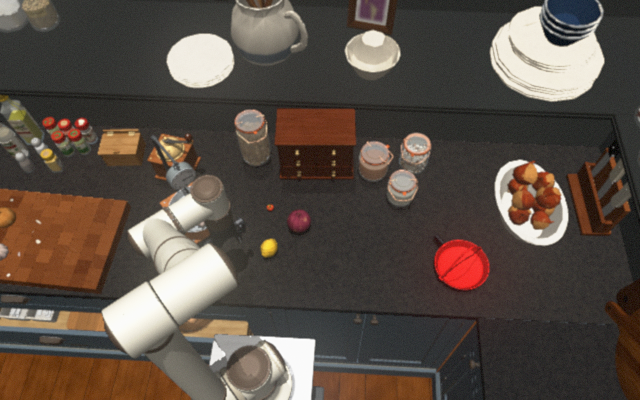

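Run:
```python
import numpy as np,cv2
a=np.mean([np.load(f"v{i}.npz")["p"].astype(float) for i in range(2,9)],0).astype(np.uint8)
b=cv2.imread("pics/side0.png")
f=lambda p:cv2.resize(p[288:318,272:304],None,fx=12,fy=12,interpolation=2)
cv2.imwrite("pics/hk.png",np.hstack([f(b),f(a)]))
```

```text
(no output)
```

View pics/hk.png

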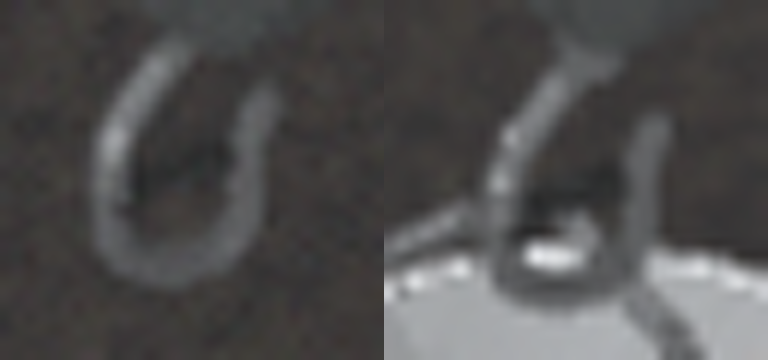

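In the zoom the gate lies across the mouth, in the same place relative to the hook as when empty, and the bar is below it. Handing in.

```bash
python3 -c "
from bench import arm
print(arm.job_done())"
```

```text
the job is handed in; nothing more can be done
None
```

The garlic is in the steel pan. The pan hangs by its bail from the hook, with the gate shut over the bar. I handed in at about 31 s of the 72 s allowed; no verdict is reported.

**What I did:** I put the garlic in the front of the pan and pinched the grip tab. Then I swung the pan round to the scale, took the bar in over the hook tip and pressed it down past the gate. I lowered the pan until the scale carried it, then let go slowly and backed off.

**Last checks:**
- **Gate and bar:** the hook sprang back up as the bar passed. In the final zoom the gate lies across the mouth above the bar, where it lay when empty.
- **Stillness:** frames about 2.5 s apart and in quick succession differed only by image noise. The pan tilts about 5° toward the garlic.
- **Scale load:** the highest push I read was about 2.2 N and the bar sank about 10 mm or less below the empty seat. That is well short of the last mark, but I only read forces at the end of each move. The 4 to 5 N expected at the gate would have fallen between readings, and I never read the needle itself.
- **Bystanders:** the lemon, onion and tomato are at the same places in the top view as at the start.

**What went wrong:** my first try at the garlic, with the tool tilted, ran joint 3 to its limit (-1.07). The fingers closed off-centre with about 25 N on the tool. I let go and took the garlic again with the tool vertical; it stayed upright and moved only about 3 mm.

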